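# Prise open the jewellery case and set out the earring boards

## Robot

A 6-joint arm with a two-finger parallel gripper is mounted at the origin on the work surface. World frame = base frame: x ahead of the robot, y to its left, z up, the work surface at z = 0. Lengths are in mm, angles in rad, forces in N, time in s.
With the tool pointing down it reaches from about 300 to 775 mm from the base axis. Payload 14.6 kg.
Tool frame: the origin (TCP) lies at the very end of the fingers, on their centre line; the grasp point (between the pads) lies 19 mm behind it; z points along the fingers, y is the line along which they close (so a half turn about z gives the same grasp; the last joint's range is limited). The gripper opens to 94 mm and grips with 3 to 60 N. Pads are 16 mm wide; open, the fingers measure 119 mm over their backs; the gripper's body (75 mm by 177 mm) begins 78 mm behind the grasp point.
Start: joints at [-1.373, 0.3, 1.521, -0, 1.321, -0.067], TCP at [143.937, -530.821, 205.446] pointing down, gripper open.
Joint ranges: [-3.03, 3.03], [-0.79, 2.21], [0.23, 2.52], [-1.04, 4.18], [0, 3.07], [-2.55, 2.55]. Speed limits (rad/s): [2.22, 2.22, 2.57, 3.14, 3.14, 3.14].

## Interface

Orientations are given as [roll, pitch, yaw] about the fixed x, y, z axes, in that order (R = Rz(yaw) Ry(pitch) Rx(roll)).
In Python, from cell import manip gives the robot as it stands. The module is installed in compiled form; this text tells all that it offers.
- The arm moves only by the shell command python3 -m inch 'ROWS' [FORCE]. ROWS is JSON, a list of rows, each an object of numbers: "gripper": the opening, from 0 (shut) to 1 (fully open); "dx", "dy", "dz": the shift along the world's x, y, z in m; "wx", "wy", "wz": the turn, a rotation vector about the world's x, y, z in degrees. A call has exactly 5 rows; each row is the pose to reach, as a shift and turn from the pose commanded when the call began; what a row does not reach only later rows make up. A row lasts 1/12 s, in which the tool goes at most 41.7 mm and 7.16 degrees, less where a joint would pass 70% of its speed; a pose out of reach is approached as far as the arm can. A call with a gripper value outside its range is refused whole. The fingers move at their own pace and stop on an object; FORCE is the grip in N (left out, the last holds). Time passes only in rows, so rows that repeat a pose let the fingers close, or fill a call up. It gives the time, the measured TCP pose, the force, the opening and the grip force at its end, in the units of the state.
- manip.read_state(): the state, without advancing time (a new reading comes with each control period).
- manip.camera(name): name is "side" or "top"; returns the picture (420x560x3 uint8, blue, green, red); there is no depth.
- manip.camera_info(name): a dict with "camera_matrix" (3x3 intrinsics, pixels), "D" ([k1, k2, p1, p2, k3] as OpenCV has them; the pictures are not rectified), "R" (3x3) and "t" (3): a world point X has camera coordinates R X + t. Camera axes: x right, y down, z forward; pixel columns grow to the right and rows downward; lengths in mm; the calibration is good to about 2 mm. A picture is of the moment at which its call begins. camera_info takes no time and is no camera call.
- manip.sign_off(): hands the job in; it is judged then, once.
The state is a dict: "clock": time; "joints": joint angles; "qd": joint speeds; "effort": joint torques, N m; "eef_pos": TCP position; "eef_rot": TCP orientation; "wrist_force": force on the tool from outside, world axes, zero at the start; "moment": the same for the moment, N m; "finger_gap": finger opening in mm; "finger_force": force on a finger pad.
Only numpy, scipy, OpenCV 4.12 (cv2) and the standard library are available. Lean on these libraries where they do the work, as an engineer would, in place of code of your own. Each camera call takes 0.05 s, during which the arm holds its last target. There are 200 camera calls.

## Task

The lid of the wooden jewellery case has no grip: lever it ajar with the thin-bladed tool through the notch in the front rim (not with the fingers) and swing it open until it stands about upright. Draw every earring board up out of its slot and stand each upright in a slot of the grooved display block, then shut the case fully; the blade tool must end lying on its grey mat, and the tumbler, ring box and clock stay where they are.

Things in the scene. Friction and masses are not known exactly. Their poses are not given: they have to be found in the camera images.
- case: Fixed wooden jewellery case, 96 mm deep (its x), 216 mm wide (its y), 72 mm high without the lid; walls and floor 6 mm. Origin at the centre of its underside; its front, with the notch, looks to its -x. May stand to the robot's left or right.
- case_in (a point): Centre of the case's inner floor, 6 mm above its underside, axes as the case. Four guide slots at y = -72, -24, +24, +72 mm, each 11 mm wide, 20 mm deep, running along x, hold the boards, whose top edges stand 6 mm below the rim. 40 mm are free between neighbouring boards, 26 mm between an outer board and the side wall.
- notch (a point): Middle of the notch in the case's front rim, on the front face, at 66.5 mm height: 50 mm wide, 11 mm high, reaching from 61 mm height up to the lid's underside at 72 mm; it goes right through the 6 mm front wall.
- lid_hinge (a point): Middle of the lid's hinge line, on the top of the case's back rim (72 mm high, 48 mm behind the case's centre). Turns with the case; the hinge line is the case's y.
- lid_edge (a point): Middle of the lower front edge of the lid, 96 mm from the hinge line. Moves with the lid. Shut, it is flush with the case's front face.
- lid (a joint): Opening angle of the lid: 0 shut, growing as the front edge rises and swings back, to the stop at 1.75 rad. Flat wooden lid 96 x 216 x 8 mm, 120 g, flush with the case all round, so no finger hold. Stiff hinge (0.15 N m of friction): it stays where it is left.
- blade: Blade tool: dark wooden handle 90 mm long (its x) x 28 mm wide x 22 mm high, with a flat steel blade 80 mm long, 16 mm wide, 3 mm thick from its +x end, at half the handle's height. 60 g. Origin at the centre of the handle's underside. Starts lying on the mat, blade roughly away from the robot. The fingers may take it from above across the handle's width.
- blade_grip (a point): On the blade tool near its centre of mass: 20 mm towards the blade from the handle's middle, 11 mm above its underside.
- blade_tip (a point): Tip of the blade: 125 mm along the tool's x from the origin, 11 mm above the underside (mid-thickness).
- mat: Fixed grey mat 240 mm (its x) x 80 mm (its y), 3 mm thick; origin at the centre of its underside. The blade tool counts as put back when its handle's middle lies over the mat and it lies flat on it.
- rack: Fixed grooved display block of pale wood, 70 mm deep (its x) x 200 mm wide (its y) x 36 mm high; origin at the centre of its underside. Four slots at y = -72, -24, +24, +72 mm, each 16 mm wide, 28 mm deep (floor 8 mm above the underside), running along x and open at both ends. Empty at the start; any slot will do for any board.
- board_a: Earring board: square plywood plate 60 mm wide (its x), 8 mm thick (its y), 60 mm tall (its z), 25 g, with small brass studs; origin at the centre of its lower edge. It starts upright in a guide slot of the shut case, its x along the case's. All boards are alike; two to four are there, the others absent.
- board_b: Earring board: square plywood plate 60 mm wide (its x), 8 mm thick (its y), 60 mm tall (its z), 25 g, with small brass studs; origin at the centre of its lower edge. It starts upright in a guide slot of the shut case, its x along the case's. All boards are alike; two to four are there, the others absent.
- board_c: Earring board: square plywood plate 60 mm wide (its x), 8 mm thick (its y), 60 mm tall (its z), 25 g, with small brass studs; origin at the centre of its lower edge. It starts upright in a guide slot of the shut case, its x along the case's. All boards are alike; two to four are there, the others absent.
- board_d: Earring board: square plywood plate 60 mm wide (its x), 8 mm thick (its y), 60 mm tall (its z), 25 g, with small brass studs; origin at the centre of its lower edge. It starts upright in a guide slot of the shut case, its x along the case's. All boards are alike; two to four are there, the others absent.
- tumbler: Bystander: glass tumbler, 66 mm across, 85 mm high; leave alone. Origin at the centre of its underside.
- ring_box: Bystander: small blue box 55 x 60 x 34 mm; leave alone. Origin at the centre of its underside.
- clock: Bystander: wooden table clock 40 x 75 x 75 mm; leave alone. Origin at the centre of its underside.
Not all that is in view belongs to the job. There is more than one size of the case; the job needs the largest. Of the things that look like the blade, take the one that is farthest from the robot's base at the start.

How it is judged:
By the outcome, as a careful person would: the job done as asked, in the order asked, and still so for the second after the job is handed in, with the robot touching nothing.
Of board_a, board_b, board_c, board_d only 2 to 4 are there at a start; the rules pass over those that are not, and their reading is None.
At some moment in a run one of blade may be knocked a few centimetres aside while the robot is not near it.
It also fails if it takes over 210 s, if anything falls off the work surface, if the arm or the gripper's body presses on something with over 40 N, if the wrist force passes 120 N, or if a joint passes its speed limit or range.

## Working session

There is one attempt and no reset: what is moved stays moved. The work goes in short steps, Python scripts to look and compute and a shell command to move; the robot and the scene stay as the last step left them, time stands still between calls to the robot, and variables do not carry over. Pictures are saved under pics/ and viewed, at most 14 in all, crops included, and the job is handed in when it is done.

```bash
mkdir -p pics; python3 - <<'E'
from cell import manip
import cv2
print(manip.read_state())
for n in("side","top"):
    cv2.imwrite(f"pics/{n}0.png",manip.camera(n)); i=manip.camera_info(n); print(n,i)
E
```

```text
{'clock': 0.0, 'joints': array([-1.37259397e+00,  3.00484174e-01,  1.52160060e+00,  4.50482694e-05,
        1.32071492e+00, -6.66167373e-02]), 'qd': array([-0.00155663, -0.00055615,  0.00124988, -0.00129957,  0.00124507,
        0.00087823]), 'effort': array([ 3.87135791e-03, -5.31803513e+01, -3.52733946e+01,  7.10428390e-02,
        2.43738864e-02, -9.42697943e-05]), 'eef_pos': array([ 143.89954422, -530.55694613,  204.87090799]), 'eef_rot': array([-3.14039119e+00, -1.23886789e-04,  2.64807849e-01]), 'wrist_force': array([ 0.04787729, -0.76888456, -0.5568173 ]), 'moment': array([ 0.02267526, -0.06990216, -0.0456947 ]), 'finger_force': 0.0, 'finger_gap': 94.02007553936107}
side {'camera_matrix': array([[456.31311514,   0.        , 274.58568237],
       [  0.        , 456.31311514, 208.71696323],
       [  0.        ,   0.        ,   1.        ]]), 'D': array([-0.06399942,  0.        ,  0.        ,  0.        ,  0.        ]), 'R': array([[-0.99922791, -0.03591832, -0.01592024],
       [-0.01153269,  0.65551636, -0.7550929 ],
       [ 0.03755764, -0.7543263 , -0.65542448]]), 't': array([ 513.25558768,   21.84359336, 1137.68941704])}
top {'camera_matrix': array([[482.78270689,   0.        , 278.00571206],
       [  0.        , 482.78270689, 213.16536768],
       [  0.        ,   0.        ,   1.        ]]), 'D': array([0.00340711, 0.        , 0.        , 0.        , 0.        ]), 'R': array([[-0.01986373, -0.9997099 , -0.01362189],
       [-0.99556904,  0.02103029, -0.09165159],
       [ 0.09191147,  0.01174099, -0.99569796]]), 't': array([ 105.67975819,  519.91226323, 1225.20460489])}
```

View pics/top0.png

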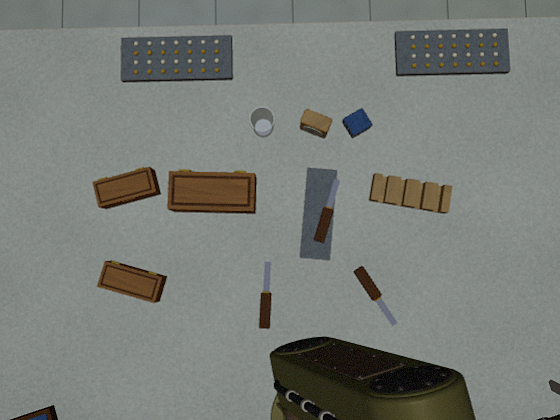

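View pics/side0.png

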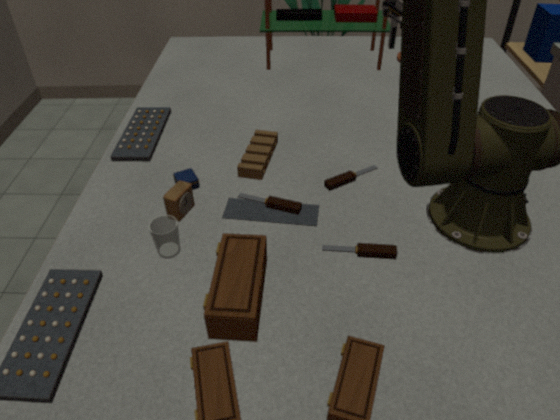

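```bash
python3 - <<'E'
import cv2
t=cv2.imread("pics/top0.png")
a=cv2.resize(t[160:265,160:260],None,fx=4,fy=4,interpolation=cv2.INTER_CUBIC)
b=cv2.resize(t[160:265,296:346],None,fx=4,fy=4,interpolation=cv2.INTER_CUBIC)
c=cv2.resize(t[160:220,362:462],None,fx=4,fy=4,interpolation=cv2.INTER_CUBIC)
import numpy as np
o=np.zeros((600,800,3),'uint8')+90
o[:300,:400]=cv2.resize(t[160:235,160:260],None,fx=4,fy=4,interpolation=2)
o[:240,400:800]=c
o[300:600,:]=0
o[300:600,0:]=cv2.resize(cv2.rotate(t[162:264,296:346],cv2.ROTATE_90_CLOCKWISE),(816,400),interpolation=2)[50:350,:800]
cv2.imwrite("pics/crop0.png",o)
E
```

```text
(no output)
```

View pics/crop0.png

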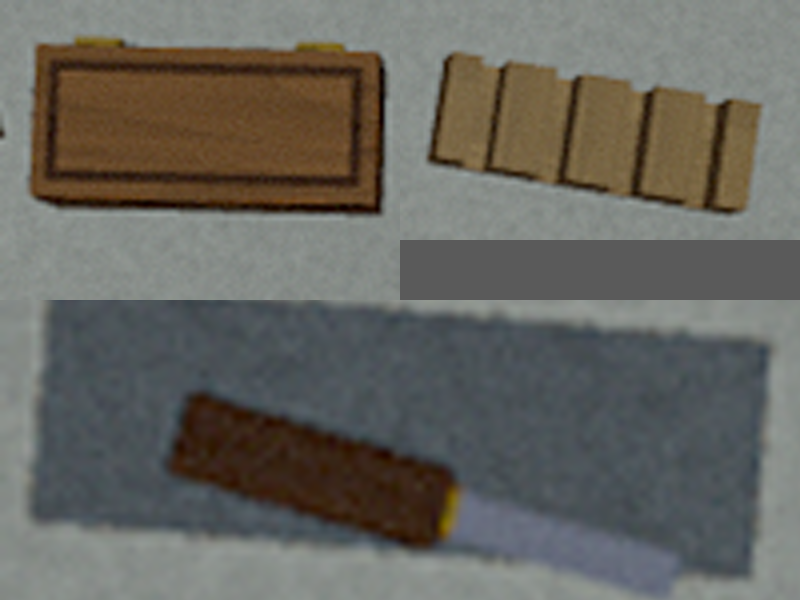

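```bash
cat > h.py <<'E'
import numpy as np,cv2
from scipy.optimize import least_squares
from cell import manip
def cam(n):
    i=manip.camera_info(n); return np.array(i["camera_matrix"]),np.array(i["D"]),np.array(i["R"]),np.array(i["t"])
def proj(n,P):
    K,D,R,t=cam(n); return cv2.projectPoints(np.array(P,float).reshape(-1,3),cv2.Rodrigues(R)[0],t,K,D)[0][:,0]
def unproj(n,px,z):
    K,D,R,t=cam(n); u=cv2.undistortPoints(np.array(px,float).reshape(-1,1,2),K,D)[:,0]
    d=np.c_[u,np.ones(len(u))]@R; c=-R.T@t
    return c+d*((z-c[2])/d[:,2])[:,None]
def fit(n,loc,px,z0=0,g=(500,0,0)):
    loc=np.array(loc,float)
    def w(p):
        c,s=np.cos(p[2]),np.sin(p[2]); return np.c_[p[0]+c*loc[:,0]-s*loc[:,1],p[1]+s*loc[:,0]+c*loc[:,1],loc[:,2]+z0]
    r=least_squares(lambda p:(proj(n,w(p))-px).ravel(),g,x_scale=[100,100,.1])
    return r.x,np.abs(r.fun).max()
E
python3 - <<'E'
from h import *
np.set_printoptions(precision=3,suppress=True)
f=lambda p,ox,oy,s=4:[( (x+.5)/s-.5+ox,(y+.5)/s-.5+oy) for x,y in p]
b=lambda hx,hy,z:[(hx,hy,z),(hx,-hy,z),(-hx,-hy,z),(-hx,hy,z)]
lid=f([(37,45),(382,54),(378,207),(33,197)],160,160)
print("case",fit("top",b(48,108,80),lid), unproj("top",lid,80))
rk=f([(48,53),(360,103),(345,212),(32,160)],362,160)
print("rack",fit("top",b(35,100,36),rk), unproj("top",rk,36))
def g(p): return [(296+(y-250+.5)/8-.5,162+101-((x+.5)/8-.5)) for x,y in p]
# handle corners, back-left, back-right, front-right, front-left
h=g([(195,392),(168,470),(432,548),(458,470)])
print("handle",fit("top",[(-45,14,22),(-45,-14,22),(45,-14,22),(45,14,22)],h,z0=3,g=(500,-150,0)))
bl=h+g([(683,560),(665,598)])
print("all",fit("top",[(-45,14,22),(-45,-14,22),(45,-14,22),(45,14,22),(125,8,12.5),(125,-8,12.5)],bl,z0=3,g=(500,-150,0)))
mt=g([(770,342),(750,577),(33,520),(48,292)])
print("mat",fit("top",b(120,40,3),mt,g=(500,-150,0)))
for n,px,z in(("tumb",(262,112),85),("clock",(317,115),75),("ring",(357,121),34)): print(n,unproj("top",[px],z))
E
```

```text
case (array([575.758, 258.863,  -0.047]), np.float64(0.5825194659774411)) [[628.809 365.13   80.   ]
 [618.326 149.417  80.   ]
 [522.554 153.383  80.   ]
 [533.325 367.539  80.   ]]
rack (array([ 566.743, -246.203,   -0.186]), np.float64(0.32308351047640826)) [[ 619.975 -153.623   36.   ]
 [ 583.076 -351.801   36.   ]
 [ 513.145 -338.597   36.   ]
 [ 550.82  -140.766   36.   ]]
handle (array([490.828, -20.654,  -0.318]), np.float64(0.4560613459588012))
all (array([490.693, -20.676,  -0.323]), np.float64(0.5733441418499865))
mat (array([522.122, -11.058,  -0.101]), np.float64(1.0655351861433928))
tumb [[772.425 129.427  85.   ]]
clock [[764.397  -9.106  75.   ]]
ring [[ 758.142 -115.943   34.   ]]
```

The top picture shows the largest case at px (212,191), the blade on the mat at (325,210) and the rack at (410,193). The fits agree with the given sizes to about 0.5 px. I'm moving above the blade handle.

```bash
python3 -m inch '[{"dx":0.025,"dy":0.033,"wz":-4},{"dx":0.05,"dy":0.066,"wz":-8},{"dx":0.075,"dy":0.1,"wz":-12},{"dx":0.1,"dy":0.133,"wz":-16},{"dx":0.125,"dy":0.166,"wz":-20}]'
python3 -m inch '[{"dx":0.025,"dy":0.033,"wz":-3},{"dx":0.05,"dy":0.066,"wz":-6},{"dx":0.075,"dy":0.1,"wz":-9},{"dx":0.1,"dy":0.133,"wz":-12},{"dx":0.125,"dy":0.166,"wz":-13.7}]'
python3 -m inch '[{"dx":0.025,"dy":0.033},{"dx":0.05,"dy":0.066},{"dx":0.075,"dy":0.1},{"dx":0.1,"dy":0.133},{"dx":0.125,"dy":0.166}]'
```

```text
validation failed for argument at $[0]...
validation failed for argument at $[0]...
validation failed for argument at $[0]...
```

```bash
python3 -m inch '[{"gripper":1,"dx":0.025,"dy":0.033,"dz":0,"wx":0,"wy":0,"wz":-4},{"gripper":1,"dx":0.05,"dy":0.066,"dz":0,"wx":0,"wy":0,"wz":-8},{"gripper":1,"dx":0.075,"dy":0.1,"dz":0,"wx":0,"wy":0,"wz":-12},{"gripper":1,"dx":0.1,"dy":0.133,"dz":0,"wx":0,"wy":0,"wz":-16},{"gripper":1,"dx":0.125,"dy":0.166,"dz":0,"wx":0,"wy":0,"wz":-20}]'
python3 -m inch '[{"gripper":1,"dx":0.125,"dy":0.166,"wz":-13.7},{"gripper":1,"dx":0.125,"dy":0.166,"wz":-13.7},{"gripper":1,"dx":0.125,"dy":0.166,"wz":-13.7},{"gripper":1,"dx":0.125,"dy":0.166,"wz":-13.7},{"gripper":1,"dx":0.125,"dy":0.166,"wz":-13.7}]'
```

```text
clock: 0.52
eef_pos: [269.5, -363.0, 205.2]
eef_rot: [-3.141, 0.0, -0.088]
wrist_force: [0.2, -0.4, 0.2]
finger_gap: 94.1
finger_force: 0.0validation failed for argument at $[0]...
```

```bash
python3 -m inch '[{"gripper":1,"dx":0.126,"dy":0.166,"dz":0,"wx":0,"wy":0,"wz":-13.5},{"gripper":1,"dx":0.126,"dy":0.166,"dz":0,"wx":0,"wy":0,"wz":-13.5},{"gripper":1,"dx":0.126,"dy":0.166,"dz":0,"wx":0,"wy":0,"wz":-13.5},{"gripper":1,"dx":0.126,"dy":0.166,"dz":0,"wx":0,"wy":0,"wz":-13.5},{"gripper":1,"dx":0.126,"dy":0.166,"dz":0,"wx":0,"wy":0,"wz":-13.5}]' | sed -n 2,3p
python3 -m inch '[{"gripper":1,"dx":0.126,"dy":0.166,"dz":0,"wx":0,"wy":0,"wz":0},{"gripper":1,"dx":0.126,"dy":0.166,"dz":0,"wx":0,"wy":0,"wz":0},{"gripper":1,"dx":0.126,"dy":0.166,"dz":0,"wx":0,"wy":0,"wz":0},{"gripper":1,"dx":0.126,"dy":0.166,"dz":0,"wx":0,"wy":0,"wz":0},{"gripper":1,"dx":0.126,"dy":0.166,"dz":0,"wx":0,"wy":0,"wz":0}]'
python3 - <<'E'
from cell import manip
import cv2
s=manip.camera("side"); print(manip.read_state()["eef_pos"])
cv2.imwrite("pics/s1.png",cv2.resize(s[170:250,190:340],None,fx=5,fy=5,interpolation=2))
E
```

```text
eef_pos: [388.1, -206.8, 205.4]
eef_rot: [3.142, -0.0, -0.321]
clock: 1.35
eef_pos: [514.2, -40.6, 205.3]
eef_rot: [3.142, 0.0, -0.32]
wrist_force: [1.2, -1.0, -0.5]
finger_gap: 94.0
finger_force: 0.0
[517.03503329 -36.01534136 205.01657184]
```

View pics/s1.png

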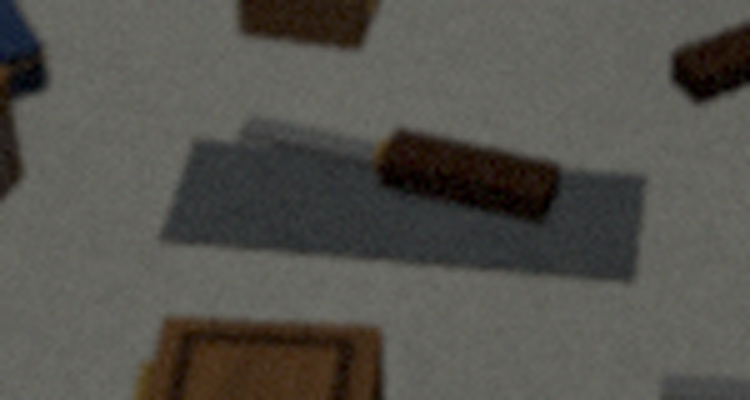

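```bash
python3 - <<'E'
from h import *
np.set_printoptions(precision=1,suppress=True)
def tr(x,y,a,L): c,s=np.cos(a),np.sin(a); return [(x+c*p-s*q,y+s*p+c*q,z) for p,q,z in L]
f=lambda P:(proj("side",P)-[190,170]+.5)*5-.5
print("blade",f(tr(490.7,-20.7,-.323,[(125,8,15.5),(125,-8,15.5),(45,14,25),(45,-14,25),(-45,14,25),(-45,-14,25),(-45,14,3)])))
print("mat",f(tr(522,-11,-.101,[(120,40,3),(120,-40,3),(-120,-40,3),(-120,40,3)])))
print("case",f(tr(575.8,258.9,-.047,[(48,-108,80),(-48,-108,80)])))
E
```

```text
blade [[240.2 135.2]
 [252.6 117. ]
 [378.1 161.2]
 [397.9 128.2]
 [546.7 200.1]
 [564.1 165.8]
 [545.9 233.1]]
mat [[162.  241.4]
 [195.6 140.8]
 [649.7 175.5]
 [639.5 280.5]]
case [[169.7 314.1]
 [388.3 324.4]]
```

```bash
python3 -m inch '[{"gripper":1,"dx":0,"dy":0,"dz":-0.15,"wx":0,"wy":0,"wz":0},{"gripper":1,"dx":0,"dy":0,"dz":-0.15,"wx":0,"wy":0,"wz":0},{"gripper":1,"dx":0,"dy":0,"dz":-0.15,"wx":0,"wy":0,"wz":0},{"gripper":1,"dx":0,"dy":0,"dz":-0.15,"wx":0,"wy":0,"wz":0},{"gripper":1,"dx":0,"dy":0,"dz":-0.15,"wx":0,"wy":0,"wz":0}]'
python3 -m inch '[{"gripper":0.6,"dx":0,"dy":0,"dz":0,"wx":0,"wy":0,"wz":0},{"gripper":0.6,"dx":0,"dy":0,"dz":0,"wx":0,"wy":0,"wz":0},{"gripper":0.6,"dx":0,"dy":0,"dz":0,"wx":0,"wy":0,"wz":0},{"gripper":0.6,"dx":0,"dy":0,"dz":0,"wx":0,"wy":0,"wz":0},{"gripper":0.6,"dx":0,"dy":0,"dz":0,"wx":0,"wy":0,"wz":0}]'
```

```text
clock: 1.82
eef_pos: [510.4, -42.3, 50.4]
eef_rot: [3.14, 0.009, -0.32]
wrist_force: [-0.7, 0.1, -1.5]
finger_gap: 93.7
finger_force: 0.0
clock: 2.23
eef_pos: [514.1, -42.8, 56.7]
eef_rot: [-3.141, -0.002, -0.32]
wrist_force: [0.6, 0.2, -0.4]
finger_gap: 64.1
finger_force: 0.0
```

```bash
python3 -m inch '[{"gripper":0.6,"dx":0.0084,"dy":0.0116,"dz":0,"wx":0,"wy":0,"wz":-0.2},{"gripper":0.6,"dx":0.0084,"dy":0.0116,"dz":-0.02,"wx":0,"wy":0,"wz":-0.2},{"gripper":0.6,"dx":0.0084,"dy":0.0116,"dz":-0.04,"wx":0,"wy":0,"wz":-0.2},{"gripper":0.6,"dx":0.0084,"dy":0.0116,"dz":-0.0505,"wx":0,"wy":0,"wz":-0.2},{"gripper":0.6,"dx":0.0084,"dy":0.0116,"dz":-0.0505,"wx":0,"wy":0,"wz":-0.2}]'
python3 -m inch '[{"gripper":0,"dx":0,"dy":0,"dz":0,"wx":0,"wy":0,"wz":0},{"gripper":0,"dx":0,"dy":0,"dz":0,"wx":0,"wy":0,"wz":0},{"gripper":0,"dx":0,"dy":0,"dz":0,"wx":0,"wy":0,"wz":0},{"gripper":0,"dx":0,"dy":0,"dz":0,"wx":0,"wy":0,"wz":0},{"gripper":0,"dx":0,"dy":0,"dz":0,"wx":0,"wy":0,"wz":0}]' 55
python3 -m inch '[{"gripper":0,"dx":0,"dy":0,"dz":0,"wx":0,"wy":0,"wz":0},{"gripper":0,"dx":0,"dy":0,"dz":0,"wx":0,"wy":0,"wz":0},{"gripper":0,"dx":0,"dy":0,"dz":0,"wx":0,"wy":0,"wz":0},{"gripper":0,"dx":0,"dy":0,"dz":0,"wx":0,"wy":0,"wz":0},{"gripper":0,"dx":0,"dy":0,"dz":0,"wx":0,"wy":0,"wz":0}]'
```

```text
clock: 2.65
eef_pos: [521.5, -31.1, 4.0]
eef_rot: [3.141, 0.001, -0.323]
wrist_force: [-0.2, -0.0, 0.1]
finger_gap: 56.3
finger_force: 0.0
clock: 3.07
eef_pos: [522.0, -31.2, 5.3]
eef_rot: [-3.142, -0.001, -0.323]
wrist_force: [-0.6, 0.4, 1.6]
finger_gap: 27.6
finger_force: 54.9
clock: 3.48
eef_pos: [522.0, -31.2, 5.3]
eef_rot: [3.142, -0.0, -0.323]
wrist_force: [-1.4, -1.2, 4.9]
finger_gap: 27.5
finger_force: 54.9
```

```bash
python3 -m inch '[{"gripper":0,"dx":0,"dy":0,"dz":0.03,"wx":0,"wy":0,"wz":0},{"gripper":0,"dx":0,"dy":0,"dz":0.06,"wx":0,"wy":0,"wz":0},{"gripper":0,"dx":-0.01,"dy":0,"dz":0.09,"wx":0,"wy":0,"wz":0},{"gripper":0,"dx":-0.03,"dy":0.02,"dz":0.115,"wx":0,"wy":0,"wz":3},{"gripper":0,"dx":-0.05,"dy":0.05,"dz":0.115,"wx":0,"wy":0,"wz":6}]'
python3 -m inch '[{"gripper":0,"dx":-0.015,"dy":0.03,"dz":0,"wx":0,"wy":0,"wz":2},{"gripper":0,"dx":-0.03,"dy":0.065,"dz":0,"wx":0,"wy":0,"wz":4},{"gripper":0,"dx":-0.045,"dy":0.1,"dz":0,"wx":0,"wy":0,"wz":6},{"gripper":0,"dx":-0.06,"dy":0.135,"dz":0,"wx":0,"wy":0,"wz":8},{"gripper":0,"dx":-0.062,"dy":0.17,"dz":0,"wx":0,"wy":0,"wz":9.8}]'
python3 -m inch '[{"gripper":0,"dx":0,"dy":0.03,"dz":0,"wx":0,"wy":0,"wz":0},{"gripper":0,"dx":0,"dy":0.06,"dz":0,"wx":0,"wy":0,"wz":0},{"gripper":0,"dx":0,"dy":0.078,"dz":0,"wx":0,"wy":0,"wz":0},{"gripper":0,"dx":0,"dy":0.078,"dz":0,"wx":0,"wy":0,"wz":0},{"gripper":0,"dx":0,"dy":0.078,"dz":0,"wx":0,"wy":0,"wz":0}]'
python3 -m inch '[{"gripper":0,"dx":0,"dy":0,"dz":0,"wx":0,"wy":0,"wz":0},{"gripper":0,"dx":0,"dy":0,"dz":0,"wx":0,"wy":0,"wz":0},{"gripper":0,"dx":0,"dy":0,"dz":0,"wx":0,"wy":0,"wz":0},{"gripper":0,"dx":0,"dy":0,"dz":0,"wx":0,"wy":0,"wz":0},{"gripper":0,"dx":0,"dy":0,"dz":0,"wx":0,"wy":0,"wz":0}]'

```

```text
clock: 3.9
eef_pos: [473.3, 18.1, 124.1]
eef_rot: [-3.14, -0.007, -0.219]
wrist_force: [0.8, 0.6, -0.6]
finger_gap: 27.0
finger_force: 54.9
clock: 4.32
eef_pos: [407.7, 190.3, 120.0]
eef_rot: [3.142, 0.0, -0.046]
wrist_force: [0.4, -0.5, -1.0]
finger_gap: 27.7
finger_force: 54.9
clock: 4.73
eef_pos: [409.5, 267.2, 119.6]
eef_rot: [3.141, 0.001, -0.046]
wrist_force: [0.7, 0.5, -0.0]
finger_gap: 27.8
finger_force: 54.9
clock: 5.15
eef_pos: [410.0, 266.5, 120.1]
eef_rot: [-3.141, -0.0, -0.048]
wrist_force: [0.3, -0.5, -0.3]
finger_gap: 27.5
finger_force: 54.9
```

Descend to the notch height and check in both cameras.

```bash
python3 -m inch '[{"gripper":0,"dx":0,"dy":0,"dz":-0.03,"wx":0,"wy":0,"wz":0},{"gripper":0,"dx":0,"dy":0,"dz":-0.055,"wx":0,"wy":0,"wz":0},{"gripper":0,"dx":0,"dy":0,"dz":-0.0625,"wx":0,"wy":0,"wz":0},{"gripper":0,"dx":0,"dy":0,"dz":-0.0625,"wx":0,"wy":0,"wz":0},{"gripper":0,"dx":0,"dy":0,"dz":-0.0625,"wx":0,"wy":0,"wz":0}]'
python3 - <<'E'
from h import *
s=manip.camera("side");t=manip.camera("top");print(manip.read_state()["eef_pos"])
a=cv2.resize(t[160:260,155:285],(520,400),interpolation=2)
b=cv2.resize(s[225:345,195:375],(800,533),interpolation=2)
cv2.imwrite("pics/a2.png",a);cv2.imwrite("pics/b2.png",b)
f=lambda r,u:r@np.array(u)
c,sn=np.cos(-.047),np.sin(-.047)
tcp=np.array([410,266.5,57.6])
tip=[tcp+[d*c-q*sn,d*sn+q*c,8.7] for d,q in((94,8),(94,-8))]
N=[(528.5,261.2,z) for z in(61,72)]
print("side",((proj("side",tip+N)-[195,225])*800/180).round(), "top",((proj("top",tip+N)-[155,160])*4).round())
E
```

```text
clock: 5.57
eef_pos: [410.2, 266.9, 58.2]
eef_rot: [-3.141, -0.0, -0.048]
wrist_force: [0.5, -0.2, -0.5]
finger_gap: 27.5
finger_force: 54.9
[410.59360558 267.23891506  58.8650425 ]
side [[351. 246.]
 [354. 219.]
 [298. 238.]
 [297. 222.]] top [[212. 241.]
 [238. 241.]
 [227. 203.]
 [225. 201.]]
```

View pics/b2.png

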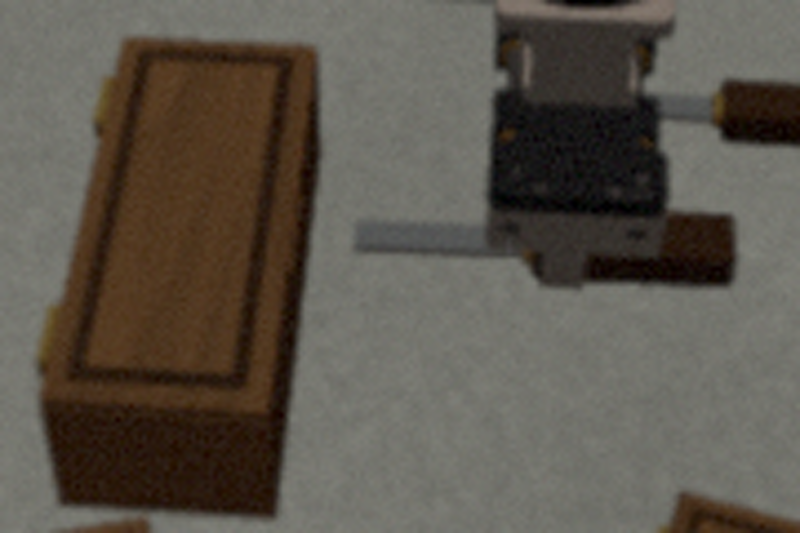

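View pics/a2.png

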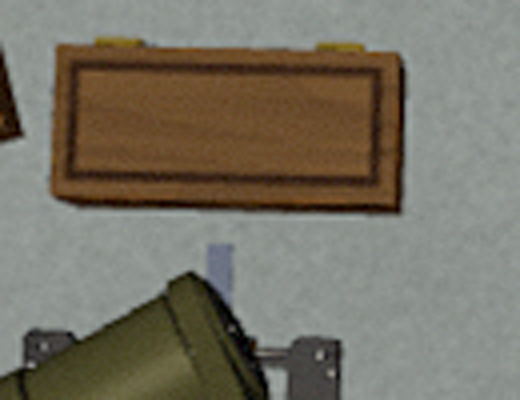

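```bash
python3 -m inch '[{"gripper":0,"dx":0.01,"dy":-0.001,"dz":-0.0005,"wx":0,"wy":0,"wz":0},{"gripper":0,"dx":0.018,"dy":-0.001,"dz":-0.0005,"wx":0,"wy":0,"wz":0},{"gripper":0,"dx":0.024,"dy":-0.002,"dz":-0.0005,"wx":0,"wy":0,"wz":0},{"gripper":0,"dx":0.03,"dy":-0.002,"dz":-0.0005,"wx":0,"wy":0,"wz":0},{"gripper":0,"dx":0.034,"dy":-0.002,"dz":-0.0005,"wx":0,"wy":0,"wz":0}]'
python3 -m inch '[{"gripper":0,"dx":0.004,"dy":0,"dz":0,"wx":0,"wy":0,"wz":0},{"gripper":0,"dx":0.008,"dy":0,"dz":0,"wx":0,"wy":0,"wz":0},{"gripper":0,"dx":0.012,"dy":-0.001,"dz":0,"wx":0,"wy":0,"wz":0},{"gripper":0,"dx":0.016,"dy":-0.001,"dz":0,"wx":0,"wy":0,"wz":0},{"gripper":0,"dx":0.016,"dy":-0.001,"dz":0,"wx":0,"wy":0,"wz":0}]'
```

```text
clock: 6.08
eef_pos: [444.8, 264.7, 57.0]
eef_rot: [-3.141, -0.0, -0.048]
wrist_force: [-0.7, -0.2, -0.1]
finger_gap: 27.9
finger_force: 54.9
clock: 6.5
eef_pos: [460.5, 263.8, 57.0]
eef_rot: [-3.141, -0.0, -0.048]
wrist_force: [-0.5, -0.5, -0.9]
finger_gap: 27.5
finger_force: 54.9
```

```bash
python3 -m inch '[{"gripper":0,"dx":0,"dy":0,"dz":0.005,"wx":0,"wy":0,"wz":0},{"gripper":0,"dx":0,"dy":0,"dz":0.009,"wx":0,"wy":0,"wz":0},{"gripper":0,"dx":0.001,"dy":0,"dz":0.013,"wx":0,"wy":0,"wz":0},{"gripper":0,"dx":0.001,"dy":0,"dz":0.017,"wx":0,"wy":0,"wz":0},{"gripper":0,"dx":0.002,"dy":0,"dz":0.022,"wx":0,"wy":0,"wz":0}]'
python3 -m inch '[{"gripper":0,"dx":0.001,"dy":0,"dz":0.004,"wx":0,"wy":0,"wz":0},{"gripper":0,"dx":0.002,"dy":0,"dz":0.008,"wx":0,"wy":0,"wz":0},{"gripper":0,"dx":0.004,"dy":0,"dz":0.012,"wx":0,"wy":0,"wz":0},{"gripper":0,"dx":0.006,"dy":0,"dz":0.016,"wx":0,"wy":0,"wz":0},{"gripper":0,"dx":0.008,"dy":0,"dz":0.019,"wx":0,"wy":0,"wz":0}]'
python3 - <<'E'
from h import *
s=manip.camera("side")
cv2.imwrite("pics/s3.png",cv2.resize(s[205:345,195:375],(800,622),interpolation=2)[:600])
E
```

```text
clock: 6.92
eef_pos: [461.7, 263.9, 79.3]
eef_rot: [3.141, 0.0, -0.047]
wrist_force: [-0.5, 0.2, -4.0]
finger_gap: 27.6
finger_force: 54.9
clock: 7.33
eef_pos: [469.9, 263.9, 98.4]
eef_rot: [-3.142, 0.0, -0.048]
wrist_force: [-3.4, -0.7, -1.2]
finger_gap: 27.4
finger_force: 54.9
```

View pics/s3.png

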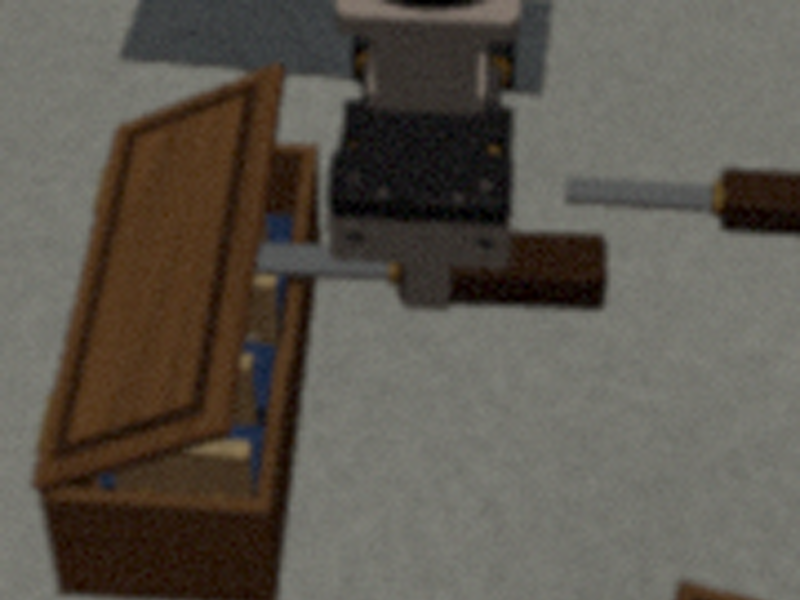

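```bash
python3 -m inch '[{"gripper":0,"dx":0.003,"dy":0,"dz":0.004,"wx":0,"wy":0,"wz":0},{"gripper":0,"dx":0.006,"dy":0,"dz":0.008,"wx":0,"wy":0,"wz":0},{"gripper":0,"dx":0.009,"dy":0,"dz":0.012,"wx":0,"wy":0,"wz":0},{"gripper":0,"dx":0.012,"dy":0,"dz":0.0155,"wx":0,"wy":0,"wz":0},{"gripper":0,"dx":0.016,"dy":-0.001,"dz":0.0185,"wx":0,"wy":0,"wz":0}]'
python3 -m inch '[{"gripper":0,"dx":0.005,"dy":0,"dz":0.004,"wx":0,"wy":0,"wz":0},{"gripper":0,"dx":0.01,"dy":0,"dz":0.0075,"wx":0,"wy":0,"wz":0},{"gripper":0,"dx":0.016,"dy":-0.001,"dz":0.0105,"wx":0,"wy":0,"wz":0},{"gripper":0,"dx":0.022,"dy":-0.001,"dz":0.013,"wx":0,"wy":0,"wz":0},{"gripper":0,"dx":0.028,"dy":-0.001,"dz":0.015,"wx":0,"wy":0,"wz":0}]'
python3 -m inch '[{"gripper":0,"dx":0.006,"dy":0,"dz":0.001,"wx":0,"wy":0,"wz":0},{"gripper":0,"dx":0.012,"dy":0,"dz":0.002,"wx":0,"wy":0,"wz":0},{"gripper":0,"dx":0.017,"dy":-0.001,"dz":0.002,"wx":0,"wy":0,"wz":0},{"gripper":0,"dx":0.022,"dy":-0.001,"dz":0.002,"wx":0,"wy":0,"wz":0},{"gripper":0,"dx":0.022,"dy":-0.001,"dz":0.002,"wx":0,"wy":0,"wz":0}]'
python3 - <<'E'
from h import *
s=manip.camera("side")
cv2.imwrite("pics/s4.png",cv2.resize(s[165:345,175:375],(660,594),interpolation=2)[:600])
E
```

```text
clock: 7.8
eef_pos: [486.3, 263.0, 116.9]
eef_rot: [-3.141, -0.0, -0.048]
wrist_force: [-2.9, 0.2, -1.4]
finger_gap: 27.5
finger_force: 54.9
clock: 8.22
eef_pos: [514.6, 261.9, 131.8]
eef_rot: [-3.141, -0.0, -0.048]
wrist_force: [-2.0, 0.3, -0.4]
finger_gap: 27.7
finger_force: 54.9
clock: 8.63
eef_pos: [536.8, 260.8, 133.4]
eef_rot: [-3.141, -0.001, -0.048]
wrist_force: [0.2, -0.1, -1.1]
finger_gap: 27.3
finger_force: 54.9
```

View pics/s4.png

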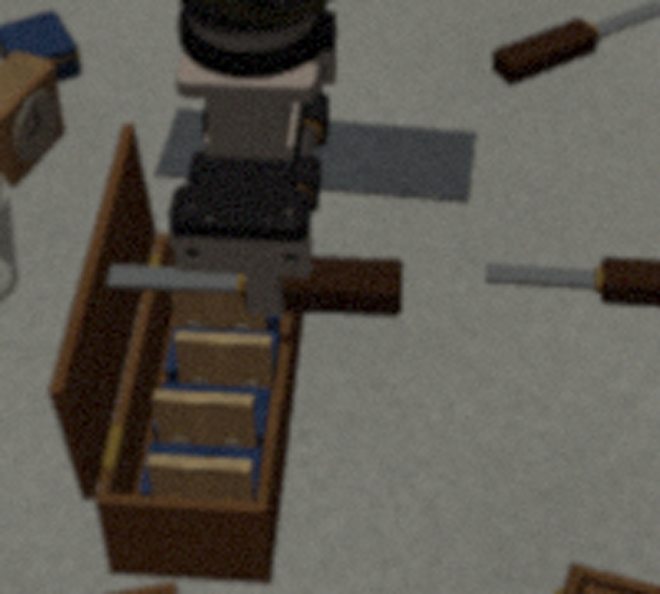

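```bash
python3 - <<'E'
from h import *
c,s=np.cos(-.047),np.sin(-.047)
for th in(1.3,1.4,1.5,1.57,1.65):
    P=[]
    for y in(108,-108):
        x=48-96*np.cos(th);z=72+96*np.sin(th)
        P.append((576.5+c*x-s*y,258.9+s*x+c*y,z))
    print(th,((proj("side",P)-[175,165])*3.3).round(1).tolist())
E
```

```text
1.3 [[123.9, 396.3], [187.6, 126.8]]
1.4 [[105.7, 392.7], [172.5, 123.6]]
1.5 [[87.3, 390.2], [157.2, 121.5]]
1.57 [[74.5, 389.1], [146.6, 120.8]]
1.65 [[60.0, 388.7], [134.5, 120.7]]
```

```bash
python3 -m inch '[{"gripper":0,"dx":-0.03,"dy":0.001,"dz":0,"wx":0,"wy":0,"wz":0},{"gripper":0,"dx":-0.06,"dy":0.002,"dz":0,"wx":0,"wy":0,"wz":0},{"gripper":0,"dx":-0.09,"dy":0,"dz":0,"wx":0,"wy":0,"wz":0},{"gripper":0,"dx":-0.1,"dy":-0.03,"dz":0,"wx":0,"wy":0,"wz":0},{"gripper":0,"dx":-0.09,"dy":-0.065,"dz":0,"wx":0,"wy":0,"wz":0}]'
python3 -m inch '[{"gripper":0,"dx":0.01,"dy":-0.035,"dz":0,"wx":0,"wy":0,"wz":0},{"gripper":0,"dx":0.025,"dy":-0.07,"dz":0,"wx":0,"wy":0,"wz":0},{"gripper":0,"dx":0.04,"dy":-0.105,"dz":0,"wx":0,"wy":0,"wz":-1},{"gripper":0,"dx":0.06,"dy":-0.14,"dz":0,"wx":0,"wy":0,"wz":-2},{"gripper":0,"dx":0.08,"dy":-0.17,"dz":0,"wx":0,"wy":0,"wz":-3}]'
python3 -m inch '[{"gripper":0,"dx":0.015,"dy":-0.03,"dz":-0.03,"wx":0,"wy":0,"wz":0},{"gripper":0,"dx":0.015,"dy":-0.042,"dz":-0.06,"wx":0,"wy":0,"wz":0},{"gripper":0,"dx":0.015,"dy":-0.042,"dz":-0.09,"wx":0,"wy":0,"wz":0},{"gripper":0,"dx":0.015,"dy":-0.042,"dz":-0.1,"wx":0,"wy":0,"wz":0},{"gripper":0,"dx":0.015,"dy":-0.042,"dz":-0.1,"wx":0,"wy":0,"wz":0}]'
```

```text
clock: 9.1
eef_pos: [442.9, 196.6, 133.5]
eef_rot: [-3.141, 0.0, -0.043]
wrist_force: [1.7, -0.3, -0.4]
finger_gap: 28.0
finger_force: 54.9
clock: 9.52
eef_pos: [526.4, 23.6, 133.8]
eef_rot: [3.141, -0.001, -0.101]
wrist_force: [0.4, 0.8, 0.3]
finger_gap: 27.3
finger_force: 54.9
clock: 9.93
eef_pos: [539.5, -15.9, 31.4]
eef_rot: [3.142, 0.004, -0.1]
wrist_force: [0.3, -0.4, 0.2]
finger_gap: 27.3
finger_force: 54.9
```

```bash
python3 -m inch '[{"gripper":0,"dx":0,"dy":0,"dz":-0.008,"wx":0,"wy":0,"wz":0},{"gripper":0,"dx":0,"dy":0,"dz":-0.016,"wx":0,"wy":0,"wz":0},{"gripper":0,"dx":0,"dy":0,"dz":-0.022,"wx":0,"wy":0,"wz":0},{"gripper":0,"dx":0,"dy":0,"dz":-0.027,"wx":0,"wy":0,"wz":0},{"gripper":0,"dx":0,"dy":0,"dz":-0.027,"wx":0,"wy":0,"wz":0}]'
python3 -m inch '[{"gripper":0.5,"dx":0,"dy":0,"dz":0,"wx":0,"wy":0,"wz":0},{"gripper":0.5,"dx":0,"dy":0,"dz":0,"wx":0,"wy":0,"wz":0},{"gripper":0.5,"dx":0,"dy":0,"dz":0,"wx":0,"wy":0,"wz":0},{"gripper":0.5,"dx":0,"dy":0,"dz":0.01,"wx":0,"wy":0,"wz":0},{"gripper":0.5,"dx":0,"dy":0,"dz":0.03,"wx":0,"wy":0,"wz":0}]'
python3 -m inch '[{"gripper":0.27,"dx":-0.01,"dy":0.03,"dz":0.04,"wx":0,"wy":0,"wz":0},{"gripper":0.27,"dx":-0.02,"dy":0.06,"dz":0.08,"wx":0,"wy":0,"wz":0},{"gripper":0.27,"dx":-0.03,"dy":0.09,"dz":0.12,"wx":0,"wy":0,"wz":1},{"gripper":0.27,"dx":-0.03,"dy":0.12,"dz":0.14,"wx":0,"wy":0,"wz":2},{"gripper":0.27,"dx":-0.03,"dy":0.12,"dz":0.14,"wx":0,"wy":0,"wz":3}]'
python3 - <<'E'
from h import *
s=manip.camera("side");t=manip.camera("top")
cv2.imwrite("pics/s5.png",s);cv2.imwrite("pics/t5.png",t)
o=np.zeros((600,800,3),'uint8')
o[:,:400]=cv2.resize(s[200:340,190:283],(400,600),interpolation=2)
o[:300,400:]=cv2.resize(t[145:220,160:260],(400,300),interpolation=2)
o[300:,400:]=cv2.resize(s[165:240,190:290],(400,300),interpolation=2)
cv2.imwrite("pics/c5.png",o)
E
```

```text
clock: 10.35
eef_pos: [540.6, -15.9, 5.9]
eef_rot: [3.142, 0.001, -0.1]
wrist_force: [-0.1, 0.3, -0.4]
finger_gap: 28.0
finger_force: 54.9
clock: 10.77
eef_pos: [539.8, -16.1, 35.8]
eef_rot: [3.142, 0.003, -0.1]
wrist_force: [-0.2, 0.1, -0.4]
finger_gap: 47.0
finger_force: 0.0
clock: 11.18
eef_pos: [511.1, 106.3, 181.4]
eef_rot: [-3.14, -0.005, -0.046]
wrist_force: [0.4, -0.7, -0.1]
finger_gap: 25.2
finger_force: 0.0
```

View pics/c5.png

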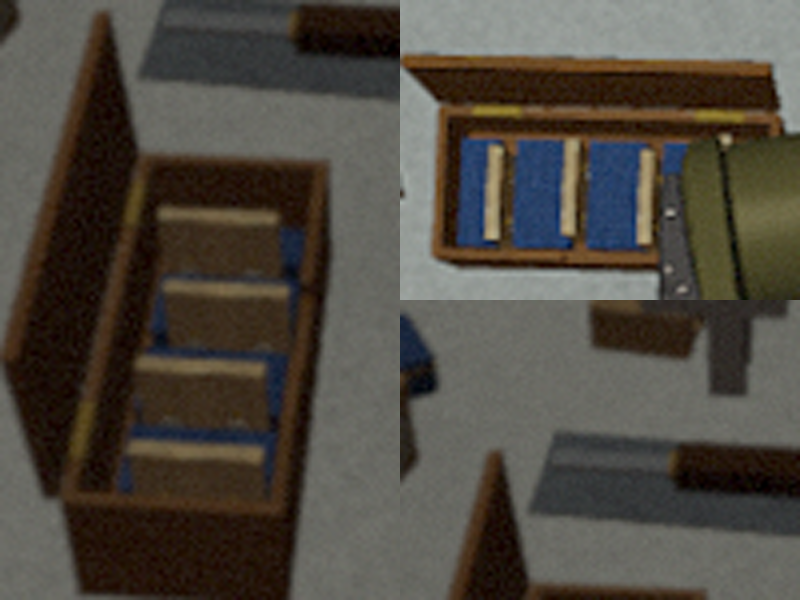

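```bash
python3 - <<'E'
from h import *
np.set_printoptions(precision=1,suppress=True)
print(unproj("top",[((x-400)/4+160-.4,y/4+145-.4) for x,y in((496,191),(570,187),(646,196))],66))
print(unproj("side",[(x/4.3+190-.4,y/4.286+200-.4) for x,y in((196,450),(200,366),(226,288),(220,217))],66))
c,s=np.cos(-.047),np.sin(-.047)
for y in(72,24,-24,-72): print(576.5-s*y,258.9+c*y)
E
```

```text
[[575.8 331.2  66. ]
 [577.3 284.5  66. ]
 [570.6 236.7  66. ]]
[[575.8 331.4  66. ]
 [578.7 283.5  66. ]
 [571.  235.2  66. ]
 [578.2 188.2  66. ]]
579.8827542615998 330.8204906379651
577.6275847538666 282.8734968793217
575.3724152461334 234.92650312067826
573.1172457384002 186.97950936203486
```

```bash
python3 -m inch '[{"gripper":0.27,"dx":0.02,"dy":0.03,"dz":0,"wx":0,"wy":0,"wz":0},{"gripper":0.27,"dx":0.045,"dy":0.06,"dz":0,"wx":0,"wy":0,"wz":0},{"gripper":0.27,"dx":0.063,"dy":0.082,"dz":-0.02,"wx":0,"wy":0,"wz":0},{"gripper":0.27,"dx":0.063,"dy":0.082,"dz":-0.05,"wx":0,"wy":0,"wz":0},{"gripper":0.27,"dx":0.063,"dy":0.082,"dz":-0.08,"wx":0,"wy":0,"wz":0}]'
python3 -m inch '[{"gripper":0.27,"dx":0,"dy":0,"dz":0,"wx":0,"wy":0,"wz":0},{"gripper":0.27,"dx":0,"dy":0,"dz":0,"wx":0,"wy":0,"wz":0},{"gripper":0.27,"dx":0,"dy":0,"dz":0,"wx":0,"wy":0,"wz":0},{"gripper":0.27,"dx":0,"dy":0,"dz":0,"wx":0,"wy":0,"wz":0},{"gripper":0.27,"dx":0,"dy":0,"dz":0,"wx":0,"wy":0,"wz":0}]'
```

```text
clock: 11.7
eef_pos: [574.2, 185.8, 94.5]
eef_rot: [3.141, 0.0, -0.047]
wrist_force: [0.1, 0.6, -0.4]
finger_gap: 25.3
finger_force: 0.0
clock: 12.12
eef_pos: [574.6, 185.7, 98.3]
eef_rot: [-3.141, -0.003, -0.048]
wrist_force: [0.6, -0.2, -0.5]
finger_gap: 25.2
finger_force: 0.0
```

```bash
python3 -m inch '[{"gripper":0.27,"dx":0,"dy":0.002,"dz":-0.015,"wx":0,"wy":0,"wz":0},{"gripper":0.27,"dx":0,"dy":0.002,"dz":-0.03,"wx":0,"wy":0,"wz":0},{"gripper":0.27,"dx":0,"dy":0.002,"dz":-0.045,"wx":0,"wy":0,"wz":0},{"gripper":0.27,"dx":0,"dy":0.002,"dz":-0.056,"wx":0,"wy":0,"wz":0},{"gripper":0.27,"dx":0,"dy":0.002,"dz":-0.056,"wx":0,"wy":0,"wz":0}]'
python3 -m inch '[{"gripper":0,"dx":0,"dy":0,"dz":0,"wx":0,"wy":0,"wz":0},{"gripper":0,"dx":0,"dy":0,"dz":0,"wx":0,"wy":0,"wz":0},{"gripper":0,"dx":0,"dy":0,"dz":0,"wx":0,"wy":0,"wz":0},{"gripper":0,"dx":0,"dy":0,"dz":0,"wx":0,"wy":0,"wz":0},{"gripper":0,"dx":0,"dy":0,"dz":0,"wx":0,"wy":0,"wz":0}]' 20
python3 -m inch '[{"gripper":0,"dx":0,"dy":0,"dz":0.02,"wx":0,"wy":0,"wz":0},{"gripper":0,"dx":0,"dy":0,"dz":0.045,"wx":0,"wy":0,"wz":0},{"gripper":0,"dx":0,"dy":0,"dz":0.075,"wx":0,"wy":0,"wz":0},{"gripper":0,"dx":0,"dy":0,"dz":0.105,"wx":0,"wy":0,"wz":0},{"gripper":0,"dx":0,"dy":0,"dz":0.12,"wx":0,"wy":0,"wz":0}]'
```

```text
clock: 12.53
eef_pos: [573.2, 187.6, 39.0]
eef_rot: [3.141, 0.002, -0.048]
wrist_force: [0.9, 0.0, 0.0]
finger_gap: 25.4
finger_force: 0.0
clock: 12.95
eef_pos: [574.4, 188.0, 41.6]
eef_rot: [-3.141, -0.002, -0.048]
wrist_force: [-1.1, 0.1, 5.8]
finger_gap: 7.7
finger_force: 20.0
clock: 13.37
eef_pos: [574.8, 188.1, 164.6]
eef_rot: [-3.14, -0.004, -0.048]
wrist_force: [0.1, -0.5, 0.3]
finger_gap: 7.6
finger_force: 20.0
```

```bash
python3 -m inch '[{"gripper":0,"dx":-0.002,"dy":-0.025,"dz":0,"wx":0,"wy":0,"wz":0},{"gripper":0,"dx":-0.004,"dy":-0.06,"dz":0,"wx":0,"wy":0,"wz":-1},{"gripper":0,"dx":-0.006,"dy":-0.1,"dz":0,"wx":0,"wy":0,"wz":-2},{"gripper":0,"dx":-0.008,"dy":-0.14,"dz":0,"wx":0,"wy":0,"wz":-3},{"gripper":0,"dx":-0.01,"dy":-0.18,"dz":0,"wx":0,"wy":0,"wz":-4}]' | sed -n 2p
python3 -m inch '[{"gripper":0,"dx":-0.002,"dy":-0.04,"dz":0,"wx":0,"wy":0,"wz":-1},{"gripper":0,"dx":-0.004,"dy":-0.08,"dz":0,"wx":0,"wy":0,"wz":-2},{"gripper":0,"dx":-0.006,"dy":-0.12,"dz":0,"wx":0,"wy":0,"wz":-3},{"gripper":0,"dx":-0.008,"dy":-0.16,"dz":0,"wx":0,"wy":0,"wz":-3.9},{"gripper":0,"dx":-0.01,"dy":-0.2,"dz":0,"wx":0,"wy":0,"wz":-3.9}]' | sed -n 2p
python3 -m inch '[{"gripper":0,"dx":-0.002,"dy":-0.04,"dz":0,"wx":0,"wy":0,"wz":0},{"gripper":0,"dx":-0.004,"dy":-0.08,"dz":0,"wx":0,"wy":0,"wz":0},{"gripper":0,"dx":-0.005,"dy":-0.11,"dz":0,"wx":0,"wy":0,"wz":0},{"gripper":0,"dx":-0.005,"dy":-0.124,"dz":0,"wx":0,"wy":0,"wz":0},{"gripper":0,"dx":-0.005,"dy":-0.124,"dz":0,"wx":0,"wy":0,"wz":0}]' | sed -n 2p
python3 -m inch '[{"gripper":0,"dx":0,"dy":0,"dz":-0.02,"wx":0,"wy":0,"wz":0},{"gripper":0,"dx":0,"dy":0,"dz":-0.04,"wx":0,"wy":0,"wz":0},{"gripper":0,"dx":0,"dy":0,"dz":-0.06,"wx":0,"wy":0,"wz":0},{"gripper":0,"dx":0,"dy":0,"dz":-0.06,"wx":0,"wy":0,"wz":0},{"gripper":0,"dx":0,"dy":0,"dz":-0.06,"wx":0,"wy":0,"wz":0}]'
python3 - <<'E'
from h import *
s=manip.camera("side");t=manip.camera("top")
cv2.imwrite("pics/s6.png",s);cv2.imwrite("pics/t6.png",t)
print(manip.read_state()["eef_pos"])
o=np.zeros((600,800,3),'uint8')
o[:,:400]=cv2.resize(s[100:200,220:287],(400,600),interpolation=2)
o[:300,400:]=cv2.resize(t[145:220,365:465],(400,300),interpolation=2)
cv2.imwrite("pics/c6.png",o)
E
```

```text
eef_pos: [563.4, 6.3, 160.8]
eef_pos: [553.4, -194.1, 160.9]
eef_pos: [548.2, -318.6, 160.2]
clock: 15.03
eef_pos: [549.0, -314.8, 100.3]
eef_rot: [-3.141, 0.001, -0.184]
wrist_force: [0.2, -0.1, 0.2]
finger_gap: 8.2
finger_force: 20.0
[ 549.64410797 -315.72005592  102.12577943]
```

View pics/c6.png

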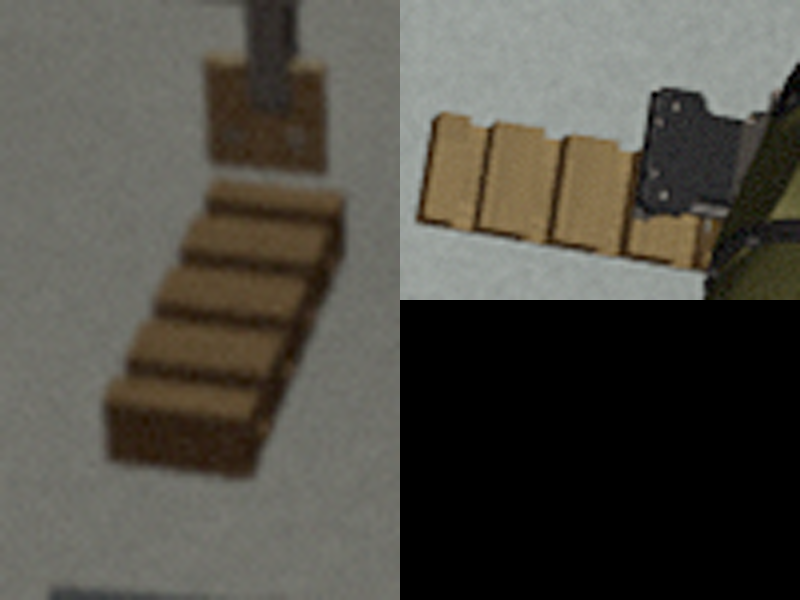

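```bash
python3 - <<'E'
from h import *
np.set_printoptions(precision=1,suppress=True)
px=[(x/5.97+220-.4,y/6+100-.4) for x,y in((108,403),(255,416),(343,194),(214,182))]
print(unproj("side",px,36)); print(fit("side",[(35,100,36),(-35,100,36),(-35,-100,36),(35,-100,36)],px,g=(566,-246,-.18)))
def tr(x,y,a,L): c,s=np.cos(a),np.sin(a); return [(x+c*p-s*q,y+s*p+c*q,z) for p,q,z in L]
P=tr(549.6,-315.7,-.185,[(33.6,4,126.5),(-26.4,4,126.5),(33.6,4,66.5),(-26.4,4,66.5)])
print((proj("side",P)-[220,100])*6)
E
```

```text
[[ 620.5 -157.3   36. ]
 [ 552.  -148.    36. ]
 [ 517.8 -340.3   36. ]
 [ 584.6 -351.3   36. ]]
(array([ 568.7, -249.7,   -0.2]), np.float64(0.6257066428719327))
[[202.6  53.6]
 [323.9  65.1]
 [208.  161.6]
 [326.  173.8]]
```

```bash
python3 -m inch '[{"gripper":0,"dx":0.001,"dy":-0.0022,"dz":-0.01,"wx":0,"wy":0,"wz":0},{"gripper":0,"dx":0.001,"dy":-0.0022,"dz":-0.02,"wx":0,"wy":0,"wz":0},{"gripper":0,"dx":0.001,"dy":-0.0022,"dz":-0.03,"wx":0,"wy":0,"wz":0},{"gripper":0,"dx":0.001,"dy":-0.0022,"dz":-0.036,"wx":0,"wy":0,"wz":0},{"gripper":0,"dx":0.001,"dy":-0.0022,"dz":-0.042,"wx":0,"wy":0,"wz":0}]'
python3 -m inch '[{"gripper":0,"dx":0,"dy":0,"dz":-0.004,"wx":0,"wy":0,"wz":0},{"gripper":0,"dx":0,"dy":0,"dz":-0.008,"wx":0,"wy":0,"wz":0},{"gripper":0,"dx":0,"dy":0,"dz":-0.012,"wx":0,"wy":0,"wz":0},{"gripper":0,"dx":0,"dy":0,"dz":-0.015,"wx":0,"wy":0,"wz":0},{"gripper":0,"dx":0,"dy":0,"dz":-0.015,"wx":0,"wy":0,"wz":0}]'
```

```text
clock: 15.55
eef_pos: [549.6, -318.2, 57.2]
eef_rot: [-3.141, 0.001, -0.186]
wrist_force: [-0.1, 0.9, -0.4]
finger_gap: 7.7
finger_force: 20.0
clock: 15.97
eef_pos: [550.0, -318.5, 43.6]
eef_rot: [3.141, -0.001, -0.185]
wrist_force: [0.3, 0.6, -0.4]
finger_gap: 8.1
finger_force: 20.0
```

```bash
python3 -m inch '[{"gripper":0.27,"dx":0,"dy":0,"dz":0,"wx":0,"wy":0,"wz":0},{"gripper":0.27,"dx":0,"dy":0,"dz":0,"wx":0,"wy":0,"wz":0},{"gripper":0.27,"dx":0,"dy":0,"dz":0.01,"wx":0,"wy":0,"wz":0},{"gripper":0.27,"dx":0,"dy":0,"dz":0.035,"wx":0,"wy":0,"wz":0},{"gripper":0.27,"dx":0,"dy":0,"dz":0.07,"wx":0,"wy":0,"wz":0}]'
python3 -m inch '[{"gripper":0.27,"dx":0,"dy":0.03,"dz":0.03,"wx":0,"wy":0,"wz":1},{"gripper":0.27,"dx":0,"dy":0.07,"dz":0.04,"wx":0,"wy":0,"wz":2},{"gripper":0.27,"dx":0,"dy":0.11,"dz":0.04,"wx":0,"wy":0,"wz":3},{"gripper":0.27,"dx":0.003,"dy":0.15,"dz":0.04,"wx":0,"wy":0,"wz":4},{"gripper":0.27,"dx":0.006,"dy":0.19,"dz":0.04,"wx":0,"wy":0,"wz":5}]' | sed -n 2p
python3 -m inch '[{"gripper":0.27,"dx":0.002,"dy":0.04,"dz":0,"wx":0,"wy":0,"wz":1},{"gripper":0.27,"dx":0.004,"dy":0.08,"dz":0,"wx":0,"wy":0,"wz":2},{"gripper":0.27,"dx":0.006,"dy":0.12,"dz":0,"wx":0,"wy":0,"wz":2.9},{"gripper":0.27,"dx":0.008,"dy":0.16,"dz":0,"wx":0,"wy":0,"wz":2.9},{"gripper":0.27,"dx":0.01,"dy":0.2,"dz":0,"wx":0,"wy":0,"wz":2.9}]' | sed -n 2p
python3 -m inch '[{"gripper":0.27,"dx":0.001,"dy":0.04,"dz":0,"wx":0,"wy":0,"wz":0},{"gripper":0.27,"dx":0.002,"dy":0.08,"dz":0,"wx":0,"wy":0,"wz":0},{"gripper":0.27,"dx":0.002,"dy":0.12,"dz":0,"wx":0,"wy":0,"wz":0},{"gripper":0.27,"dx":0.002,"dy":0.15,"dz":0,"wx":0,"wy":0,"wz":0},{"gripper":0.27,"dx":0.002,"dy":0.164,"dz":0,"wx":0,"wy":0,"wz":0}]' | sed -n 2p
python3 -m inch '[{"gripper":0.27,"dx":0,"dy":0,"dz":-0.02,"wx":0,"wy":0,"wz":0},{"gripper":0.27,"dx":0,"dy":0,"dz":-0.04,"wx":0,"wy":0,"wz":0},{"gripper":0.27,"dx":0,"dy":0,"dz":-0.05,"wx":0,"wy":0,"wz":0},{"gripper":0.27,"dx":0,"dy":0,"dz":-0.05,"wx":0,"wy":0,"wz":0},{"gripper":0.27,"dx":0,"dy":0,"dz":-0.05,"wx":0,"wy":0,"wz":0}]'
```

```text
clock: 16.38
eef_pos: [548.8, -317.6, 112.5]
eef_rot: [-3.14, 0.004, -0.185]
wrist_force: [-0.1, -0.7, -0.5]
finger_gap: 25.4
finger_force: 0.0
eef_pos: [555.7, -126.7, 154.8]
eef_pos: [565.7, 73.6, 154.6]
eef_pos: [567.3, 239.2, 154.2]
clock: 18.05
eef_pos: [568.1, 235.1, 104.0]
eef_rot: [3.142, 0.0, -0.048]
wrist_force: [-0.4, -0.0, 0.6]
finger_gap: 25.6
finger_force: 0.0
```

```bash
python3 -m inch '[{"gripper":0.27,"dx":0,"dy":0.0005,"dz":-0.02,"wx":0,"wy":0,"wz":0},{"gripper":0.27,"dx":0,"dy":0.0005,"dz":-0.04,"wx":0,"wy":0,"wz":0},{"gripper":0.27,"dx":0,"dy":0.0005,"dz":-0.055,"wx":0,"wy":0,"wz":0},{"gripper":0.27,"dx":0,"dy":0.0005,"dz":-0.062,"wx":0,"wy":0,"wz":0},{"gripper":0.27,"dx":0,"dy":0.0005,"dz":-0.062,"wx":0,"wy":0,"wz":0}]' | sed -n '2p;4p'
python3 -m inch '[{"gripper":0,"dx":0,"dy":0,"dz":0,"wx":0,"wy":0,"wz":0},{"gripper":0,"dx":0,"dy":0,"dz":0,"wx":0,"wy":0,"wz":0},{"gripper":0,"dx":0,"dy":0,"dz":0,"wx":0,"wy":0,"wz":0},{"gripper":0,"dx":0,"dy":0,"dz":0,"wx":0,"wy":0,"wz":0},{"gripper":0,"dx":0,"dy":0,"dz":0,"wx":0,"wy":0,"wz":0}]' 20
python3 -m inch '[{"gripper":0,"dx":0,"dy":0,"dz":0.02,"wx":0,"wy":0,"wz":0},{"gripper":0,"dx":0,"dy":0,"dz":0.045,"wx":0,"wy":0,"wz":0},{"gripper":0,"dx":0,"dy":0,"dz":0.075,"wx":0,"wy":0,"wz":0},{"gripper":0,"dx":0,"dy":0,"dz":0.105,"wx":0,"wy":0,"wz":0},{"gripper":0,"dx":0,"dy":0,"dz":0.12,"wx":0,"wy":0,"wz":0}]' | sed -n '2p;5p'
python3 -m inch '[{"gripper":0,"dx":-0.001,"dy":-0.025,"dz":0,"wx":0,"wy":0,"wz":0},{"gripper":0,"dx":-0.001,"dy":-0.06,"dz":0,"wx":0,"wy":0,"wz":-1},{"gripper":0,"dx":-0.002,"dy":-0.1,"dz":0,"wx":0,"wy":0,"wz":-2},{"gripper":0,"dx":-0.003,"dy":-0.14,"dz":0,"wx":0,"wy":0,"wz":-3},{"gripper":0,"dx":-0.004,"dy":-0.18,"dz":0,"wx":0,"wy":0,"wz":-4}]' | sed -n 2p
python3 -m inch '[{"gripper":0,"dx":0,"dy":-0.04,"dz":0,"wx":0,"wy":0,"wz":-1},{"gripper":0,"dx":-0.001,"dy":-0.08,"dz":0,"wx":0,"wy":0,"wz":-2},{"gripper":0,"dx":-0.002,"dy":-0.12,"dz":0,"wx":0,"wy":0,"wz":-3},{"gripper":0,"dx":-0.003,"dy":-0.16,"dz":0,"wx":0,"wy":0,"wz":-3.9},{"gripper":0,"dx":-0.004,"dy":-0.2,"dz":0,"wx":0,"wy":0,"wz":-3.9}]' | sed -n 2p
python3 -m inch '[{"gripper":0,"dx":0,"dy":-0.04,"dz":0,"wx":0,"wy":0,"wz":0},{"gripper":0,"dx":0,"dy":-0.08,"dz":0,"wx":0,"wy":0,"wz":0},{"gripper":0,"dx":0,"dy":-0.11,"dz":0,"wx":0,"wy":0,"wz":0},{"gripper":0,"dx":0,"dy":-0.1265,"dz":0,"wx":0,"wy":0,"wz":0},{"gripper":0,"dx":0,"dy":-0.1265,"dz":0,"wx":0,"wy":0,"wz":0}]' | sed -n 2p
python3 -m inch '[{"gripper":0,"dx":0,"dy":0,"dz":-0.02,"wx":0,"wy":0,"wz":0},{"gripper":0,"dx":0,"dy":0,"dz":-0.04,"wx":0,"wy":0,"wz":0},{"gripper":0,"dx":0,"dy":0,"dz":-0.06,"wx":0,"wy":0,"wz":0},{"gripper":0,"dx":0,"dy":0,"dz":-0.06,"wx":0,"wy":0,"wz":0},{"gripper":0,"dx":0,"dy":0,"dz":-0.06,"wx":0,"wy":0,"wz":0}]'
python3 -m inch '[{"gripper":0,"dx":0,"dy":0,"dz":0,"wx":0,"wy":0,"wz":0},{"gripper":0,"dx":0,"dy":0,"dz":0,"wx":0,"wy":0,"wz":0},{"gripper":0,"dx":0,"dy":0,"dz":0,"wx":0,"wy":0,"wz":0},{"gripper":0,"dx":0,"dy":0,"dz":0,"wx":0,"wy":0,"wz":0},{"gripper":0,"dx":0,"dy":0,"dz":0,"wx":0,"wy":0,"wz":0}]'
```

```text
eef_pos: [567.8, 235.8, 41.2]
wrist_force: [-0.4, 0.2, -0.0]
clock: 18.88
eef_pos: [568.5, 236.4, 42.7]
eef_rot: [-3.141, -0.002, -0.048]
wrist_force: [-1.4, -0.1, 7.4]
finger_gap: 7.9
finger_force: 20.0
eef_pos: [568.7, 236.5, 165.7]
finger_gap: 7.6
eef_pos: [563.5, 54.6, 161.9]
eef_pos: [559.5, -145.8, 161.9]
eef_pos: [559.3, -273.1, 161.3]
clock: 20.97
eef_pos: [559.9, -269.1, 101.4]
eef_rot: [-3.141, 0.001, -0.184]
wrist_force: [-0.4, -0.6, 1.1]
finger_gap: 7.6
finger_force: 20.0
clock: 21.38
eef_pos: [560.0, -270.4, 102.0]
eef_rot: [3.141, -0.001, -0.186]
wrist_force: [-0.4, 0.5, 0.2]
finger_gap: 7.7
finger_force: 20.0
```

```bash
python3 -m inch '[{"gripper":0,"dx":0,"dy":-0.0008,"dz":-0.01,"wx":0,"wy":0,"wz":0},{"gripper":0,"dx":0,"dy":-0.0008,"dz":-0.02,"wx":0,"wy":0,"wz":0},{"gripper":0,"dx":0,"dy":-0.0008,"dz":-0.03,"wx":0,"wy":0,"wz":0},{"gripper":0,"dx":0,"dy":-0.0008,"dz":-0.036,"wx":0,"wy":0,"wz":0},{"gripper":0,"dx":0,"dy":-0.0008,"dz":-0.042,"wx":0,"wy":0,"wz":0}]'
python3 -m inch '[{"gripper":0,"dx":0,"dy":0,"dz":-0.004,"wx":0,"wy":0,"wz":0},{"gripper":0,"dx":0,"dy":0,"dz":-0.008,"wx":0,"wy":0,"wz":0},{"gripper":0,"dx":0,"dy":0,"dz":-0.012,"wx":0,"wy":0,"wz":0},{"gripper":0,"dx":0,"dy":0,"dz":-0.0145,"wx":0,"wy":0,"wz":0},{"gripper":0,"dx":0,"dy":0,"dz":-0.0145,"wx":0,"wy":0,"wz":0}]'
```

```text
clock: 21.8
eef_pos: [559.5, -270.9, 58.0]
eef_rot: [-3.141, 0.001, -0.186]
wrist_force: [-0.1, 0.4, 0.2]
finger_gap: 7.6
finger_force: 20.0
clock: 22.22
eef_pos: [560.0, -271.2, 44.9]
eef_rot: [3.141, -0.0, -0.185]
wrist_force: [-0.3, -0.1, -0.4]
finger_gap: 7.9
finger_force: 20.0
```

```bash
python3 -m inch '[{"gripper":0.27,"dx":0,"dy":0,"dz":0,"wx":0,"wy":0,"wz":0},{"gripper":0.27,"dx":0,"dy":0,"dz":0,"wx":0,"wy":0,"wz":0},{"gripper":0.27,"dx":0,"dy":0,"dz":0.01,"wx":0,"wy":0,"wz":0},{"gripper":0.27,"dx":0,"dy":0,"dz":0.035,"wx":0,"wy":0,"wz":0},{"gripper":0.27,"dx":0,"dy":0,"dz":0.07,"wx":0,"wy":0,"wz":0}]'
python3 -m inch '[{"gripper":0.27,"dx":0,"dy":0.03,"dz":0.03,"wx":0,"wy":0,"wz":1},{"gripper":0.27,"dx":0,"dy":0.07,"dz":0.04,"wx":0,"wy":0,"wz":2},{"gripper":0.27,"dx":0,"dy":0.11,"dz":0.04,"wx":0,"wy":0,"wz":3},{"gripper":0.27,"dx":0.003,"dy":0.15,"dz":0.04,"wx":0,"wy":0,"wz":4},{"gripper":0.27,"dx":0.005,"dy":0.19,"dz":0.04,"wx":0,"wy":0,"wz":5}]' | sed -n 2p
python3 -m inch '[{"gripper":0.27,"dx":0.002,"dy":0.04,"dz":0,"wx":0,"wy":0,"wz":1},{"gripper":0.27,"dx":0.004,"dy":0.08,"dz":0,"wx":0,"wy":0,"wz":2},{"gripper":0.27,"dx":0.006,"dy":0.12,"dz":0,"wx":0,"wy":0,"wz":2.9},{"gripper":0.27,"dx":0.007,"dy":0.16,"dz":0,"wx":0,"wy":0,"wz":2.9},{"gripper":0.27,"dx":0.008,"dy":0.2,"dz":0,"wx":0,"wy":0,"wz":2.9}]' | sed -n 2p
python3 -m inch '[{"gripper":0.27,"dx":0,"dy":0.04,"dz":0,"wx":0,"wy":0,"wz":0},{"gripper":0.27,"dx":0.001,"dy":0.08,"dz":0,"wx":0,"wy":0,"wz":0},{"gripper":0.27,"dx":0.001,"dy":0.12,"dz":0,"wx":0,"wy":0,"wz":0},{"gripper":0.27,"dx":0.001,"dy":0.15,"dz":0,"wx":0,"wy":0,"wz":0},{"gripper":0.27,"dx":0.001,"dy":0.165,"dz":0,"wx":0,"wy":0,"wz":0}]' | sed -n 2p
python3 -m inch '[{"gripper":0.27,"dx":0,"dy":0,"dz":-0.02,"wx":0,"wy":0,"wz":0},{"gripper":0.27,"dx":0,"dy":0,"dz":-0.04,"wx":0,"wy":0,"wz":0},{"gripper":0.27,"dx":0,"dy":0,"dz":-0.05,"wx":0,"wy":0,"wz":0},{"gripper":0.27,"dx":0,"dy":0,"dz":-0.05,"wx":0,"wy":0,"wz":0},{"gripper":0.27,"dx":0,"dy":0,"dz":-0.05,"wx":0,"wy":0,"wz":0}]'
```

```text
clock: 22.63
eef_pos: [558.8, -270.5, 114.1]
eef_rot: [-3.14, 0.004, -0.185]
wrist_force: [0.4, 0.0, 0.0]
finger_gap: 25.3
finger_force: 0.0
eef_pos: [564.8, -79.4, 156.3]
eef_pos: [572.7, 120.9, 156.1]
eef_pos: [573.2, 287.4, 155.7]
clock: 24.3
eef_pos: [574.1, 283.4, 105.6]
eef_rot: [3.142, -0.0, -0.048]
wrist_force: [0.2, 0.6, 1.2]
finger_gap: 25.2
finger_force: 0.0
```

```bash
python3 -m inch '[{"gripper":0.27,"dx":0,"dy":0.0005,"dz":-0.02,"wx":0,"wy":0,"wz":0},{"gripper":0.27,"dx":0,"dy":0.0005,"dz":-0.04,"wx":0,"wy":0,"wz":0},{"gripper":0.27,"dx":0,"dy":0.0005,"dz":-0.055,"wx":0,"wy":0,"wz":0},{"gripper":0.27,"dx":0,"dy":0.0005,"dz":-0.0635,"wx":0,"wy":0,"wz":0},{"gripper":0.27,"dx":0,"dy":0.0005,"dz":-0.0635,"wx":0,"wy":0,"wz":0}]' | sed -n '2p;4p'
python3 -m inch '[{"gripper":0,"dx":0,"dy":0,"dz":0,"wx":0,"wy":0,"wz":0},{"gripper":0,"dx":0,"dy":0,"dz":0,"wx":0,"wy":0,"wz":0},{"gripper":0,"dx":0,"dy":0,"dz":0,"wx":0,"wy":0,"wz":0},{"gripper":0,"dx":0,"dy":0,"dz":0,"wx":0,"wy":0,"wz":0},{"gripper":0,"dx":0,"dy":0,"dz":0,"wx":0,"wy":0,"wz":0}]' 20
python3 -m inch '[{"gripper":0,"dx":0,"dy":0,"dz":0.02,"wx":0,"wy":0,"wz":0},{"gripper":0,"dx":0,"dy":0,"dz":0.045,"wx":0,"wy":0,"wz":0},{"gripper":0,"dx":0,"dy":0,"dz":0.075,"wx":0,"wy":0,"wz":0},{"gripper":0,"dx":0,"dy":0,"dz":0.105,"wx":0,"wy":0,"wz":0},{"gripper":0,"dx":0,"dy":0,"dz":0.12,"wx":0,"wy":0,"wz":0}]' | sed -n '2p;5p'
python3 -m inch '[{"gripper":0,"dx":-0.001,"dy":-0.025,"dz":0,"wx":0,"wy":0,"wz":0},{"gripper":0,"dx":-0.001,"dy":-0.06,"dz":0,"wx":0,"wy":0,"wz":-1},{"gripper":0,"dx":-0.002,"dy":-0.1,"dz":0,"wx":0,"wy":0,"wz":-2},{"gripper":0,"dx":-0.003,"dy":-0.14,"dz":0,"wx":0,"wy":0,"wz":-3},{"gripper":0,"dx":-0.003,"dy":-0.18,"dz":0,"wx":0,"wy":0,"wz":-4}]' | sed -n 2p
python3 -m inch '[{"gripper":0,"dx":0,"dy":-0.04,"dz":0,"wx":0,"wy":0,"wz":-1},{"gripper":0,"dx":-0.001,"dy":-0.08,"dz":0,"wx":0,"wy":0,"wz":-2},{"gripper":0,"dx":-0.002,"dy":-0.12,"dz":0,"wx":0,"wy":0,"wz":-3},{"gripper":0,"dx":-0.003,"dy":-0.16,"dz":0,"wx":0,"wy":0,"wz":-3.9},{"gripper":0,"dx":-0.003,"dy":-0.2,"dz":0,"wx":0,"wy":0,"wz":-3.9}]' | sed -n 2p
python3 -m inch '[{"gripper":0,"dx":0,"dy":-0.04,"dz":0,"wx":0,"wy":0,"wz":0},{"gripper":0,"dx":0,"dy":-0.08,"dz":0,"wx":0,"wy":0,"wz":0},{"gripper":0,"dx":0,"dy":-0.11,"dz":0,"wx":0,"wy":0,"wz":0},{"gripper":0,"dx":0,"dy":-0.128,"dz":0,"wx":0,"wy":0,"wz":0},{"gripper":0,"dx":0,"dy":-0.128,"dz":0,"wx":0,"wy":0,"wz":0}]' | sed -n 2p
python3 -m inch '[{"gripper":0,"dx":0,"dy":0,"dz":-0.02,"wx":0,"wy":0,"wz":0},{"gripper":0,"dx":0,"dy":0,"dz":-0.04,"wx":0,"wy":0,"wz":0},{"gripper":0,"dx":0,"dy":0,"dz":-0.06,"wx":0,"wy":0,"wz":0},{"gripper":0,"dx":0,"dy":0,"dz":-0.06,"wx":0,"wy":0,"wz":0},{"gripper":0,"dx":0,"dy":0,"dz":-0.06,"wx":0,"wy":0,"wz":0}]'
python3 -m inch '[{"gripper":0,"dx":0,"dy":0,"dz":0,"wx":0,"wy":0,"wz":0},{"gripper":0,"dx":0,"dy":0,"dz":0,"wx":0,"wy":0,"wz":0},{"gripper":0,"dx":0,"dy":0,"dz":0,"wx":0,"wy":0,"wz":0},{"gripper":0,"dx":0,"dy":0,"dz":0,"wx":0,"wy":0,"wz":0},{"gripper":0,"dx":0,"dy":0,"dz":0,"wx":0,"wy":0,"wz":0}]'
```

```text
eef_pos: [573.8, 283.9, 40.9]
wrist_force: [0.4, 0.2, -0.2]
clock: 25.13
eef_pos: [574.5, 284.6, 42.8]
eef_rot: [-3.141, -0.002, -0.048]
wrist_force: [-0.6, -1.1, 6.8]
finger_gap: 7.8
finger_force: 20.0
eef_pos: [574.7, 284.8, 165.8]
finger_gap: 7.6
eef_pos: [570.4, 102.8, 161.9]
eef_pos: [567.4, -97.5, 162.0]
eef_pos: [567.3, -227.0, 161.5]
clock: 27.22
eef_pos: [567.8, -222.8, 101.4]
eef_rot: [-3.141, 0.001, -0.185]
wrist_force: [0.7, -0.1, -0.3]
finger_gap: 7.8
finger_force: 20.0
clock: 27.63
eef_pos: [568.0, -223.7, 102.0]
eef_rot: [3.141, -0.001, -0.185]
wrist_force: [0.5, 0.3, 0.0]
finger_gap: 8.1
finger_force: 20.0
```

```bash
python3 -m inch '[{"gripper":0,"dx":0,"dy":-0.0003,"dz":-0.01,"wx":0,"wy":0,"wz":0},{"gripper":0,"dx":0,"dy":-0.0003,"dz":-0.02,"wx":0,"wy":0,"wz":0},{"gripper":0,"dx":0,"dy":-0.0003,"dz":-0.03,"wx":0,"wy":0,"wz":0},{"gripper":0,"dx":0,"dy":-0.0003,"dz":-0.036,"wx":0,"wy":0,"wz":0},{"gripper":0,"dx":0,"dy":-0.0003,"dz":-0.042,"wx":0,"wy":0,"wz":0}]'
python3 -m inch '[{"gripper":0,"dx":0,"dy":0,"dz":-0.004,"wx":0,"wy":0,"wz":0},{"gripper":0,"dx":0,"dy":0,"dz":-0.008,"wx":0,"wy":0,"wz":0},{"gripper":0,"dx":0,"dy":0,"dz":-0.012,"wx":0,"wy":0,"wz":0},{"gripper":0,"dx":0,"dy":0,"dz":-0.0145,"wx":0,"wy":0,"wz":0},{"gripper":0,"dx":0,"dy":0,"dz":-0.0145,"wx":0,"wy":0,"wz":0}]'
```

```text
clock: 28.05
eef_pos: [567.5, -223.8, 58.0]
eef_rot: [-3.141, 0.001, -0.185]
wrist_force: [0.6, -0.6, 0.0]
finger_gap: 7.9
finger_force: 20.0
clock: 28.47
eef_pos: [568.0, -224.0, 45.0]
eef_rot: [3.141, -0.0, -0.186]
wrist_force: [0.0, 0.9, 0.2]
finger_gap: 8.0
finger_force: 20.0
```

```bash
python3 -m inch '[{"gripper":0.27,"dx":0,"dy":0,"dz":0,"wx":0,"wy":0,"wz":0},{"gripper":0.27,"dx":0,"dy":0,"dz":0,"wx":0,"wy":0,"wz":0},{"gripper":0.27,"dx":0,"dy":0,"dz":0.01,"wx":0,"wy":0,"wz":0},{"gripper":0.27,"dx":0,"dy":0,"dz":0.035,"wx":0,"wy":0,"wz":0},{"gripper":0.27,"dx":0,"dy":0,"dz":0.07,"wx":0,"wy":0,"wz":0}]'
python3 -m inch '[{"gripper":0.27,"dx":0,"dy":0.03,"dz":0.03,"wx":0,"wy":0,"wz":1},{"gripper":0.27,"dx":0,"dy":0.07,"dz":0.04,"wx":0,"wy":0,"wz":2},{"gripper":0.27,"dx":0,"dy":0.11,"dz":0.04,"wx":0,"wy":0,"wz":3},{"gripper":0.27,"dx":0.001,"dy":0.15,"dz":0.04,"wx":0,"wy":0,"wz":4},{"gripper":0.27,"dx":0.002,"dy":0.19,"dz":0.04,"wx":0,"wy":0,"wz":5}]' | sed -n 2p
python3 -m inch '[{"gripper":0.27,"dx":0.001,"dy":0.04,"dz":0,"wx":0,"wy":0,"wz":1},{"gripper":0.27,"dx":0.001,"dy":0.08,"dz":0,"wx":0,"wy":0,"wz":2},{"gripper":0.27,"dx":0.002,"dy":0.12,"dz":0,"wx":0,"wy":0,"wz":2.9},{"gripper":0.27,"dx":0.003,"dy":0.16,"dz":0,"wx":0,"wy":0,"wz":2.9},{"gripper":0.27,"dx":0.003,"dy":0.2,"dz":0,"wx":0,"wy":0,"wz":2.9}]' | sed -n 2p
python3 -m inch '[{"gripper":0.27,"dx":0,"dy":0.04,"dz":0,"wx":0,"wy":0,"wz":0},{"gripper":0.27,"dx":0,"dy":0.08,"dz":0,"wx":0,"wy":0,"wz":0},{"gripper":0.27,"dx":0,"dy":0.12,"dz":0,"wx":0,"wy":0,"wz":0},{"gripper":0.27,"dx":0,"dy":0.15,"dz":0,"wx":0,"wy":0,"wz":0},{"gripper":0.27,"dx":0,"dy":0.166,"dz":0,"wx":0,"wy":0,"wz":0}]' | sed -n 2p
python3 -m inch '[{"gripper":0.27,"dx":0,"dy":0,"dz":-0.02,"wx":0,"wy":0,"wz":0},{"gripper":0.27,"dx":0,"dy":0,"dz":-0.04,"wx":0,"wy":0,"wz":0},{"gripper":0.27,"dx":0,"dy":0,"dz":-0.05,"wx":0,"wy":0,"wz":0},{"gripper":0.27,"dx":0,"dy":0,"dz":-0.05,"wx":0,"wy":0,"wz":0},{"gripper":0.27,"dx":0,"dy":0,"dz":-0.05,"wx":0,"wy":0,"wz":0}]'
python3 -m inch '[{"gripper":0.27,"dx":0,"dy":0,"dz":0,"wx":0,"wy":0,"wz":0},{"gripper":0.27,"dx":0,"dy":0,"dz":0,"wx":0,"wy":0,"wz":0},{"gripper":0.27,"dx":0,"dy":0,"dz":0,"wx":0,"wy":0,"wz":0},{"gripper":0.27,"dx":0,"dy":0,"dz":0,"wx":0,"wy":0,"wz":0},{"gripper":0.27,"dx":0,"dy":0,"dz":0,"wx":0,"wy":0,"wz":0}]'
```

```text
clock: 28.88
eef_pos: [566.7, -223.4, 114.1]
eef_rot: [-3.141, 0.004, -0.186]
wrist_force: [0.4, -0.1, -0.1]
finger_gap: 25.1
finger_force: 0.0
eef_pos: [569.7, -32.2, 156.3]
eef_pos: [572.7, 168.1, 156.1]
eef_pos: [572.0, 335.6, 155.6]
clock: 30.55
eef_pos: [573.0, 331.9, 105.7]
eef_rot: [-3.142, -0.0, -0.048]
wrist_force: [0.8, 0.8, 1.2]
finger_gap: 25.4
finger_force: 0.0
clock: 30.97
eef_pos: [573.0, 332.1, 105.3]
eef_rot: [-3.141, -0.0, -0.048]
wrist_force: [-0.3, -0.7, -1.3]
finger_gap: 25.3
finger_force: 0.0
```

```bash
python3 -m inch '[{"gripper":0.27,"dx":0,"dy":0,"dz":-0.02,"wx":0,"wy":0,"wz":0},{"gripper":0.27,"dx":0,"dy":0,"dz":-0.04,"wx":0,"wy":0,"wz":0},{"gripper":0.27,"dx":0,"dy":0,"dz":-0.055,"wx":0,"wy":0,"wz":0},{"gripper":0.27,"dx":0,"dy":0,"dz":-0.063,"wx":0,"wy":0,"wz":0},{"gripper":0.27,"dx":0,"dy":0,"dz":-0.063,"wx":0,"wy":0,"wz":0}]' | sed -n '2p;4p'
python3 -m inch '[{"gripper":0,"dx":0,"dy":0,"dz":0,"wx":0,"wy":0,"wz":0},{"gripper":0,"dx":0,"dy":0,"dz":0,"wx":0,"wy":0,"wz":0},{"gripper":0,"dx":0,"dy":0,"dz":0,"wx":0,"wy":0,"wz":0},{"gripper":0,"dx":0,"dy":0,"dz":0,"wx":0,"wy":0,"wz":0},{"gripper":0,"dx":0,"dy":0,"dz":0,"wx":0,"wy":0,"wz":0}]' 20
python3 -m inch '[{"gripper":0,"dx":0,"dy":0,"dz":0.02,"wx":0,"wy":0,"wz":0},{"gripper":0,"dx":0,"dy":0,"dz":0.045,"wx":0,"wy":0,"wz":0},{"gripper":0,"dx":0,"dy":0,"dz":0.075,"wx":0,"wy":0,"wz":0},{"gripper":0,"dx":0,"dy":0,"dz":0.105,"wx":0,"wy":0,"wz":0},{"gripper":0,"dx":0,"dy":0,"dz":0.12,"wx":0,"wy":0,"wz":0}]' | sed -n '2p;5p'
python3 -m inch '[{"gripper":0,"dx":0,"dy":-0.025,"dz":0,"wx":0,"wy":0,"wz":0},{"gripper":0,"dx":0,"dy":-0.06,"dz":0,"wx":0,"wy":0,"wz":-1},{"gripper":0,"dx":0,"dy":-0.1,"dz":0,"wx":0,"wy":0,"wz":-2},{"gripper":0,"dx":0,"dy":-0.14,"dz":0,"wx":0,"wy":0,"wz":-3},{"gripper":0,"dx":0.001,"dy":-0.18,"dz":0,"wx":0,"wy":0,"wz":-4}]' | sed -n 2p
python3 -m inch '[{"gripper":0,"dx":0,"dy":-0.04,"dz":0,"wx":0,"wy":0,"wz":-1},{"gripper":0,"dx":0.001,"dy":-0.08,"dz":0,"wx":0,"wy":0,"wz":-2},{"gripper":0,"dx":0.002,"dy":-0.12,"dz":0,"wx":0,"wy":0,"wz":-3},{"gripper":0,"dx":0.003,"dy":-0.16,"dz":0,"wx":0,"wy":0,"wz":-3.9},{"gripper":0,"dx":0.004,"dy":-0.2,"dz":0,"wx":0,"wy":0,"wz":-3.9}]' | sed -n 2p
python3 -m inch '[{"gripper":0,"dx":0,"dy":-0.04,"dz":0,"wx":0,"wy":0,"wz":0},{"gripper":0,"dx":0,"dy":-0.08,"dz":0,"wx":0,"wy":0,"wz":0},{"gripper":0,"dx":0,"dy":-0.11,"dz":0,"wx":0,"wy":0,"wz":0},{"gripper":0,"dx":0,"dy":-0.1285,"dz":0,"wx":0,"wy":0,"wz":0},{"gripper":0,"dx":0,"dy":-0.1285,"dz":0,"wx":0,"wy":0,"wz":0}]' | sed -n 2p
python3 -m inch '[{"gripper":0,"dx":0,"dy":0,"dz":-0.02,"wx":0,"wy":0,"wz":0},{"gripper":0,"dx":0,"dy":0,"dz":-0.04,"wx":0,"wy":0,"wz":0},{"gripper":0,"dx":0,"dy":0,"dz":-0.06,"wx":0,"wy":0,"wz":0},{"gripper":0,"dx":0,"dy":0,"dz":-0.06,"wx":0,"wy":0,"wz":0},{"gripper":0,"dx":0,"dy":0,"dz":-0.06,"wx":0,"wy":0,"wz":0}]'
python3 -m inch '[{"gripper":0,"dx":0,"dy":0,"dz":0,"wx":0,"wy":0,"wz":0},{"gripper":0,"dx":0,"dy":0,"dz":0,"wx":0,"wy":0,"wz":0},{"gripper":0,"dx":0,"dy":0,"dz":0,"wx":0,"wy":0,"wz":0},{"gripper":0,"dx":0,"dy":0,"dz":0,"wx":0,"wy":0,"wz":0},{"gripper":0,"dx":0,"dy":0,"dz":0,"wx":0,"wy":0,"wz":0}]'
```

```text
eef_pos: [572.1, 331.7, 40.2]
wrist_force: [0.2, -0.2, -0.3]
clock: 31.8
eef_pos: [573.4, 332.3, 43.1]
eef_rot: [-3.141, -0.001, -0.048]
wrist_force: [-0.2, -0.4, 6.0]
finger_gap: 7.8
finger_force: 20.0
eef_pos: [573.7, 332.5, 166.3]
finger_gap: 8.1
eef_pos: [573.4, 150.5, 162.2]
eef_pos: [577.5, -49.9, 162.3]
eef_pos: [577.4, -179.9, 161.9]
clock: 33.88
eef_pos: [577.7, -175.6, 101.9]
eef_rot: [-3.141, 0.001, -0.185]
wrist_force: [-0.3, -0.3, 0.0]
finger_gap: 8.0
finger_force: 20.0
clock: 34.3
eef_pos: [578.0, -176.5, 102.4]
eef_rot: [3.141, -0.001, -0.186]
wrist_force: [0.2, -0.5, -0.3]
finger_gap: 7.5
finger_force: 20.0
```

```bash
python3 -m inch '[{"gripper":0,"dx":0,"dy":-0.0003,"dz":-0.01,"wx":0,"wy":0,"wz":0},{"gripper":0,"dx":0,"dy":-0.0003,"dz":-0.02,"wx":0,"wy":0,"wz":0},{"gripper":0,"dx":0,"dy":-0.0003,"dz":-0.03,"wx":0,"wy":0,"wz":0},{"gripper":0,"dx":0,"dy":-0.0003,"dz":-0.036,"wx":0,"wy":0,"wz":0},{"gripper":0,"dx":0,"dy":-0.0003,"dz":-0.042,"wx":0,"wy":0,"wz":0}]'
python3 -m inch '[{"gripper":0,"dx":0,"dy":0,"dz":-0.004,"wx":0,"wy":0,"wz":0},{"gripper":0,"dx":0,"dy":0,"dz":-0.008,"wx":0,"wy":0,"wz":0},{"gripper":0,"dx":0,"dy":0,"dz":-0.012,"wx":0,"wy":0,"wz":0},{"gripper":0,"dx":0,"dy":0,"dz":-0.0145,"wx":0,"wy":0,"wz":0},{"gripper":0,"dx":0,"dy":0,"dz":-0.0145,"wx":0,"wy":0,"wz":0}]'
python3 -m inch '[{"gripper":0.27,"dx":0,"dy":0,"dz":0,"wx":0,"wy":0,"wz":0},{"gripper":0.27,"dx":0,"dy":0,"dz":0,"wx":0,"wy":0,"wz":0},{"gripper":0.27,"dx":0,"dy":0,"dz":0.01,"wx":0,"wy":0,"wz":0},{"gripper":0.27,"dx":0,"dy":0,"dz":0.035,"wx":0,"wy":0,"wz":0},{"gripper":0.27,"dx":0,"dy":0,"dz":0.07,"wx":0,"wy":0,"wz":0}]'
python3 -m inch '[{"gripper":0,"dx":0,"dy":0.03,"dz":0.03,"wx":0,"wy":0,"wz":1},{"gripper":0,"dx":0.01,"dy":0.065,"dz":0.06,"wx":0,"wy":0,"wz":2},{"gripper":0,"dx":0.02,"dy":0.1,"dz":0.09,"wx":0,"wy":0,"wz":3},{"gripper":0,"dx":0.03,"dy":0.135,"dz":0.1,"wx":0,"wy":0,"wz":4},{"gripper":0,"dx":0.04,"dy":0.17,"dz":0.1,"wx":0,"wy":0,"wz":5}]'
python3 - <<'E'
from h import *
s=manip.camera("side");t=manip.camera("top")
cv2.imwrite("pics/s7.png",s);cv2.imwrite("pics/t7.png",t)
o=np.zeros((600,800,3),'uint8')
o[:,:400]=cv2.resize(s[100:220,215:295],(400,600),interpolation=2)
o[:300,400:]=cv2.resize(t[145:220,365:465],(400,300),interpolation=2)
o[300:,400:]=cv2.resize(s[200:320,165:325],(400,300),interpolation=2)
cv2.imwrite("pics/c7.png",o)
E
```

```text
clock: 34.72
eef_pos: [577.5, -176.6, 58.5]
eef_rot: [-3.141, 0.001, -0.186]
wrist_force: [0.9, 0.3, 0.1]
finger_gap: 7.7
finger_force: 20.0
clock: 35.13
eef_pos: [577.9, -176.8, 45.4]
eef_rot: [3.142, -0.0, -0.185]
wrist_force: [0.9, -0.4, -0.3]
finger_gap: 8.0
finger_force: 20.0
clock: 35.55
eef_pos: [576.7, -176.3, 114.7]
eef_rot: [-3.141, 0.004, -0.186]
wrist_force: [0.6, 0.1, -0.2]
finger_gap: 25.1
finger_force: 0.0
clock: 35.97
eef_pos: [618.5, -7.0, 220.4]
eef_rot: [-3.142, -0.006, -0.098]
wrist_force: [-0.2, -1.0, -0.7]
finger_gap: 0.7
finger_force: 0.0
```

View pics/c7.png

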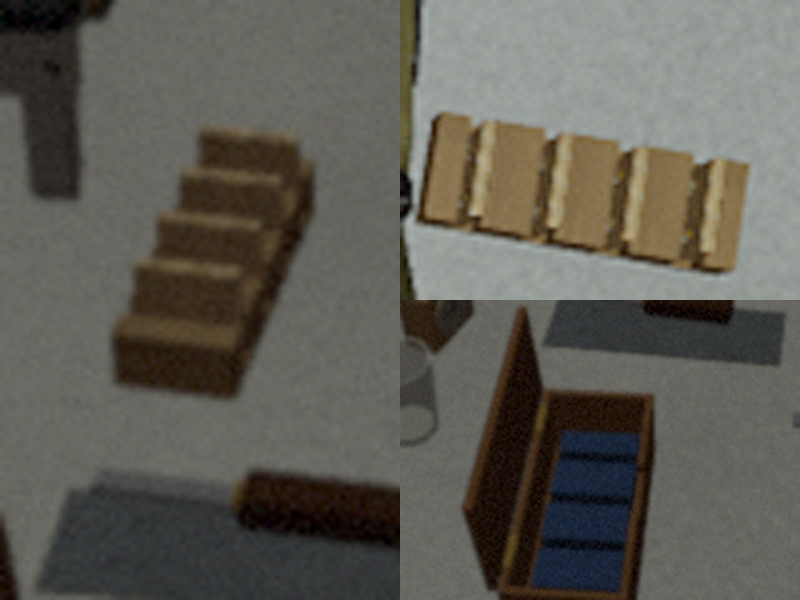

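```bash
python3 -m inch '[{"gripper":0,"dx":0.01,"dy":0.035,"dz":0,"wx":0,"wy":0,"wz":1},{"gripper":0,"dx":0.02,"dy":0.07,"dz":0,"wx":0,"wy":0,"wz":2},{"gripper":0,"dx":0.03,"dy":0.105,"dz":0,"wx":0,"wy":0,"wz":2.9},{"gripper":0,"dx":0.04,"dy":0.14,"dz":0,"wx":0,"wy":0,"wz":2.9},{"gripper":0,"dx":0.05,"dy":0.175,"dz":0,"wx":0,"wy":0,"wz":2.9}]'
python3 -m inch '[{"gripper":0,"dx":0.005,"dy":0.035,"dz":0,"wx":0,"wy":0,"wz":0},{"gripper":0,"dx":0.005,"dy":0.07,"dz":0,"wx":0,"wy":0,"wz":0},{"gripper":0,"dx":0.005,"dy":0.087,"dz":0,"wx":0,"wy":0,"wz":0},{"gripper":0,"dx":0.005,"dy":0.087,"dz":-0.03,"wx":0,"wy":0,"wz":0},{"gripper":0,"dx":0.005,"dy":0.087,"dz":-0.06,"wx":0,"wy":0,"wz":0}]'
python3 -m inch '[{"gripper":0,"dx":0,"dy":0,"dz":-0.02,"wx":0,"wy":0,"wz":0},{"gripper":0,"dx":0,"dy":0,"dz":-0.02,"wx":0,"wy":0,"wz":0},{"gripper":0,"dx":0,"dy":0,"dz":-0.02,"wx":0,"wy":0,"wz":0},{"gripper":0,"dx":0,"dy":0,"dz":-0.02,"wx":0,"wy":0,"wz":0},{"gripper":0,"dx":0,"dy":0,"dz":-0.02,"wx":0,"wy":0,"wz":0}]'
```

```text
clock: 36.48
eef_pos: [667.6, 168.0, 216.1]
eef_rot: [3.142, -0.0, -0.048]
wrist_force: [0.3, -0.6, 0.1]
finger_gap: 0.3
finger_force: 0.0
clock: 36.9
eef_pos: [672.9, 255.0, 156.6]
eef_rot: [-3.14, -0.003, -0.046]
wrist_force: [1.4, -0.1, -0.7]
finger_gap: 0.5
finger_force: 0.0
clock: 37.32
eef_pos: [673.3, 253.9, 137.9]
eef_rot: [-3.14, -0.003, -0.048]
wrist_force: [0.7, -0.6, 0.6]
finger_gap: 0.3
finger_force: 0.0
```

```bash
python3 -m inch '[{"gripper":0,"dx":-0.01,"dy":0,"dz":0,"wx":0,"wy":0,"wz":0},{"gripper":0,"dx":-0.02,"dy":0.001,"dz":0,"wx":0,"wy":0,"wz":0},{"gripper":0,"dx":-0.028,"dy":0.001,"dz":0,"wx":0,"wy":0,"wz":0},{"gripper":0,"dx":-0.034,"dy":0.001,"dz":0,"wx":0,"wy":0,"wz":0},{"gripper":0,"dx":-0.041,"dy":0.002,"dz":0,"wx":0,"wy":0,"wz":0}]'
python3 -m inch '[{"gripper":0,"dx":-0.006,"dy":0,"dz":-0.001,"wx":0,"wy":0,"wz":0},{"gripper":0,"dx":-0.012,"dy":0,"dz":-0.002,"wx":0,"wy":0,"wz":0},{"gripper":0,"dx":-0.018,"dy":0.001,"dz":-0.003,"wx":0,"wy":0,"wz":0},{"gripper":0,"dx":-0.024,"dy":0.001,"dz":-0.005,"wx":0,"wy":0,"wz":0},{"gripper":0,"dx":-0.03,"dy":0.001,"dz":-0.008,"wx":0,"wy":0,"wz":0}]'
python3 -m inch '[{"gripper":0,"dx":-0.005,"dy":0,"dz":-0.003,"wx":0,"wy":0,"wz":0},{"gripper":0,"dx":-0.01,"dy":0,"dz":-0.006,"wx":0,"wy":0,"wz":0},{"gripper":0,"dx":-0.014,"dy":0.001,"dz":-0.01,"wx":0,"wy":0,"wz":0},{"gripper":0,"dx":-0.018,"dy":0.001,"dz":-0.014,"wx":0,"wy":0,"wz":0},{"gripper":0,"dx":-0.022,"dy":0.001,"dz":-0.019,"wx":0,"wy":0,"wz":0}]'
python3 -m inch '[{"gripper":0,"dx":-0.003,"dy":0,"dz":-0.006,"wx":0,"wy":0,"wz":0},{"gripper":0,"dx":-0.006,"dy":0,"dz":-0.012,"wx":0,"wy":0,"wz":0},{"gripper":0,"dx":-0.008,"dy":0.001,"dz":-0.017,"wx":0,"wy":0,"wz":0},{"gripper":0,"dx":-0.01,"dy":0.001,"dz":-0.022,"wx":0,"wy":0,"wz":0},{"gripper":0,"dx":-0.011,"dy":0.001,"dz":-0.026,"wx":0,"wy":0,"wz":0}]'
```

```text
clock: 37.73
eef_pos: [632.0, 255.8, 137.2]
eef_rot: [-3.141, -0.003, -0.048]
wrist_force: [3.5, -1.8, 2.4]
finger_gap: 0.4
finger_force: 1.4
clock: 38.15
eef_pos: [600.9, 257.0, 127.1]
eef_rot: [-3.141, 0.0, -0.048]
wrist_force: [2.8, 0.5, 0.0]
finger_gap: 0.8
finger_force: 1.0
clock: 38.57
eef_pos: [579.2, 258.0, 108.0]
eef_rot: [-3.141, -0.0, -0.048]
wrist_force: [1.9, -0.5, 1.0]
finger_gap: 0.8
finger_force: 0.9
clock: 38.98
eef_pos: [568.2, 259.0, 81.7]
eef_rot: [3.141, 0.0, -0.048]
wrist_force: [1.0, -1.2, 1.2]
finger_gap: 0.6
finger_force: 0.8
```

```bash
python3 -m inch '[{"gripper":0,"dx":0,"dy":0,"dz":-0.001,"wx":0,"wy":0,"wz":0},{"gripper":0,"dx":0,"dy":0,"dz":-0.002,"wx":0,"wy":0,"wz":0},{"gripper":0,"dx":0,"dy":0,"dz":-0.003,"wx":0,"wy":0,"wz":0},{"gripper":0,"dx":0,"dy":0,"dz":-0.0035,"wx":0,"wy":0,"wz":0},{"gripper":0,"dx":0,"dy":0,"dz":-0.0035,"wx":0,"wy":0,"wz":0}]'
```

```text
clock: 39.4
eef_pos: [568.2, 259.0, 80.1]
eef_rot: [3.142, 0.001, -0.047]
wrist_force: [-8.9, -3.1, 13.9]
finger_gap: 0.5
finger_force: 6.8
```

```bash
python3 -m inch '[{"gripper":0,"dx":0,"dy":0,"dz":0.03,"wx":0,"wy":0,"wz":0},{"gripper":0,"dx":0,"dy":0,"dz":0.07,"wx":0,"wy":0,"wz":0},{"gripper":0.6,"dx":-0.01,"dy":0,"dz":0.11,"wx":0,"wy":0,"wz":0},{"gripper":0.6,"dx":-0.04,"dy":0,"dz":0.12,"wx":0,"wy":0,"wz":0},{"gripper":0.6,"dx":-0.08,"dy":0,"dz":0.12,"wx":0,"wy":0,"wz":0}]' | sed -n 2p
python3 -m inch '[{"gripper":0.6,"dx":-0.03,"dy":-0.01,"dz":0,"wx":0,"wy":0,"wz":0},{"gripper":0.6,"dx":-0.06,"dy":-0.02,"dz":0,"wx":0,"wy":0,"wz":0},{"gripper":0.6,"dx":-0.09,"dy":-0.03,"dz":0,"wx":0,"wy":0,"wz":0},{"gripper":0.6,"dx":-0.12,"dy":-0.04,"dz":0,"wx":0,"wy":0,"wz":0},{"gripper":0.6,"dx":-0.12,"dy":-0.04,"dz":0,"wx":0,"wy":0,"wz":0}]' | sed -n 2p
python3 - <<'E'
from h import *
s=manip.camera("side");t=manip.camera("top")
cv2.imwrite("pics/s8.png",s);cv2.imwrite("pics/t8.png",t)
o=np.zeros((600,800,3),'uint8')
o[:320,:]=cv2.resize(cv2.rotate(t[160:265,296:338],cv2.ROTATE_90_CLOCKWISE),(800,320),interpolation=2)
o[320:,:400]=cv2.resize(s[210:350,180:380],(400,280),interpolation=2)
o[320:,400:]=cv2.resize(s[150:250,190:333],(400,280),interpolation=2)
cv2.imwrite("pics/c8.png",o)
E
```

```text
eef_pos: [489.7, 259.1, 202.0]
eef_pos: [364.9, 217.8, 199.0]
```

View pics/c8.png

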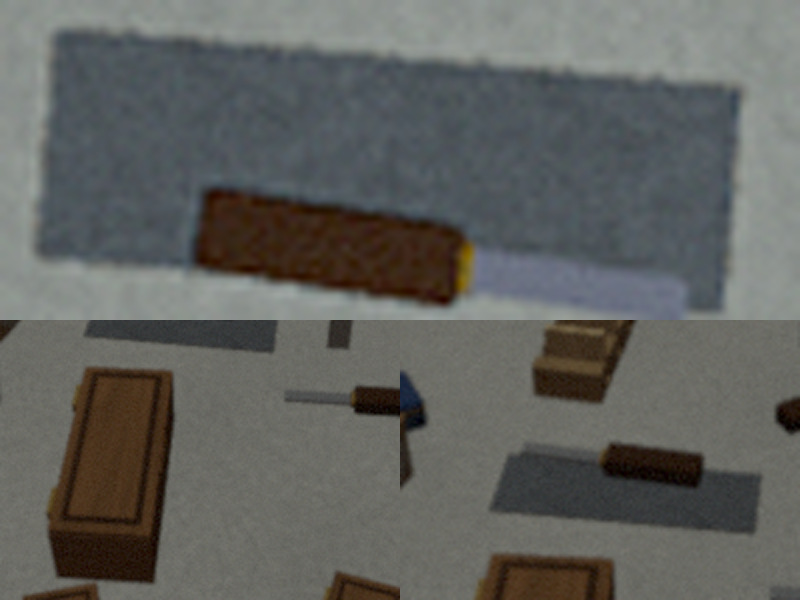

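```bash
python3 - <<'E'
from h import *
k=800/105
g=lambda p:[(296+(y+.5)/k-.5,160+104-((x+.5)/k-.5)) for x,y in p]
h=g([(207,188),(195,264),(452,303),(466,230),(687,275)])
L=[(-45,14,22),(-45,-14,22),(45,-14,22),(45,14,22),(125,8,12.5)]
p,e=fit("top",L,h,z0=3,g=(500,-40,-.1)); print(p,e)
print("offset in mat frame", (np.array([[np.cos(.101),-np.sin(.101)],[np.sin(.101),np.cos(.101)]])@(p[:2]-[522,-11])))
E
```

```text
[ 4.98583999e+02 -3.32210000e+01 -1.81833765e-01] 0.5967919290625332
offset in mat frame [-21.05616191 -24.46875538]
```

```bash
python3 - <<'E'
from h import *
a,b=cv2.imread("pics/top0.png").astype(int),cv2.imread("pics/t8.png").astype(int)
for n,(x,y) in dict(tumbler=(262,122),clock=(316,123),ring=(357,123)).items(): print(n,np.abs(a-b)[y-20:y+20,x-20:x+20].mean())
print("ref",np.abs(a-b)[90:110,100:200].mean())
x=np.s_[165:215,165:258]; print("case",np.abs(a-b)[x].mean())
print(manip.sign_off())
E
```

```text
tumbler 5.46375
clock 5.220416666666667
ring 5.218541666666667
ref 5.626166666666666
case 5.056917562724014
the job is handed in; nothing more can be done
None
```

The job is handed in: all four boards stand upright in the display block, the case is fully shut, and the tumbler, clock and ring box have not moved. The blade tool lies on its mat but was knocked about 2 cm off-centre during the run; by my measurement its handle's middle is about 15 mm inside the mat's edge, so I left it there.

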